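# Load and close the sample press

## Task

Lay the sample cassette flat in the pocket of the sample press, then lower the cover plate level onto both locating pins until it sits fully down, without dropping or forcing it. Then swing both latches fully in over the ends of the plate, and leave the glassware behind the press undisturbed.

Things in the scene. Friction and masses are not known exactly. Their poses are not given: they have to be found in the camera images.
- press: sample press fixed to the desk: grey deck 100 x 200 mm, 14 mm thick; origin at the centre of its underside (desk level), x across, y along the deck, z up. On the deck at y = +42 and -42 mm stand two steel lands (50 mm in x, 20 mm in y, tops 28 mm above the desk), each with an upright locating pin in its middle: 10 mm diameter up to 38 mm above the desk, then a cone to a blunt tip at 47 mm. At y = +84 and -84 mm stand the 18 mm latch posts, 38 mm high
- pocket (a point): centre of the pocket floor (deck top, 14 mm above the desk), axes as the press. The pocket lies between the two lands and is bounded by 5 mm high stops at its ends and corners: free space 33 mm in x, 49 mm in y; the middle of its long sides (33 mm) is open, so fingers that close along x can go down there to the deck
- plate_seat (a point): the point midway between the pins at the height of the land tops (28 mm above the desk), axes as the press; the middle of the plate's underside comes here when it is seated
- cassette_center (a point): centre of the loose sample cassette, a flat white box 28 mm (its x) x 44 mm (its y) x 12 mm high (its z), 40 g, lying on the desk. It fits the pocket with its y along the press's y, either way round; stands 2 mm lower than the lands then
- cover_plate: loose aluminium cover plate 64 mm (its x) x 130 mm (its y) x 8 mm thick, about 250 g, lying flat on the desk, handle up; origin at the centre of its underside, z up. Two through holes 11.5 mm in diameter at y = +42 and -42 mm; it fits the press either way round. On it stands a black bridge handle along y
- plate_grip (a point): centre of the handle bar of the cover plate, 33 mm above the plate's underside: bar 14 mm thick in x, 54 mm long in y, 18 mm high; axes as the plate
- latch_left (a joint): angle of the latch on the post at the press's y = +84 mm (rad): 0 = arm points to the press's -x, clear of the plate; it grows as the arm swings towards the plate (anticlockwise from above); 1.57 = fully in, arm along the line of the pins, over the plate end; range -0.45 to 1.6 with stops; stays where it is left, moves with under 1 N at the knob. Arm underside 38 mm above the desk, 2 mm over the seated plate
- latch_left_knob (a point): middle of the upright black knob of the left latch: 12 mm diameter, 22 mm high (44 to 66 mm above the desk), 26 mm from the latch's axis
- latch_right (a joint): the same for the latch at the press's y = -84 mm: 0 = arm points to the press's -x, grows towards the plate (clockwise from above), 1.57 = fully in
- latch_right_knob (a point): middle of the knob of the right latch, like the left one
- jar: glass jar behind the press, 73 mm wide, 68 mm high, origin at the centre of its underside; leave alone
- lamp: glass spirit lamp behind the press, 68 mm wide, 84 mm high, origin at the centre of its underside; leave alone
- cup: small clear cup behind the press, 72 mm wide, 54 mm high, origin at the centre of its underside; leave alone
Mind the look-alikes: they are no part of the job. Of the things that look like the cover_plate, take the one that is farthest from the robot's base at the start.

How it is judged:
By the outcome, as a careful person would: the job done as asked, in the order asked, and still so for the second after the job is handed in, with the robot touching nothing.
It also fails if it takes over 64 s, if anything falls off the work surface, if the arm or the gripper's body presses on something with over 40 N, if the wrist force passes 120 N, or if a joint passes its speed limit or range.

## Robot

A 7-joint arm with a two-finger parallel gripper is mounted at the origin on a cart in front of the work surface, level with it; the furniture and walls round the work are solid. World frame = base frame: x ahead of the robot, y to its left, z up, the work surface at z = 0. Lengths are in m, angles in degrees, forces in N, time in s.
With the tool pointing down it reaches from about 0.4 to 0.9 m from the base axis. Payload 5.5 kg.
Tool frame: the origin (TCP) lies at the very end of the fingers, on their centre line; the grasp point (between the pads) lies 19 mm behind it; z points along the fingers, y is the direction in which the jaws open and shut (so a half turn about z gives the same grasp; the last joint's range is limited). The gripper opens to 85 mm and grips with 20 to 120 N. Pads are 22 mm wide; open, the fingers measure 114 mm over their backs; the gripper's body (76 mm by 85 mm) begins 54 mm behind the grasp point. The pads swing forward as they close: fully open they stand 13 mm farther back than shut.
Start: joints at [90.596, 28.699, -24.465, 88.831, 12.651, 65.22, -12.049], TCP at [0.163, -0.629, 0.231] pointing down, gripper open.
Joint ranges: [-164.97, 164.97], [-17.58, 116.51], [-87.97, 89.64], [11.32, 138.91], [-80.73, 260.73], [10.89, 115.49], [-147.41, 147.41]. Speed limits (degrees/s): [147.25, 147.25, 180, 180, 180, 180, 180].

## Interface

Orientations are given as [roll, pitch, yaw] about the fixed x, y, z axes, in that order (R = Rz(yaw) Ry(pitch) Rx(roll)).
In Python, from station import ctrl gives the robot as it stands.
- The arm moves only by the tool drive_tool, never from a script. Its argument "plan" is a list of rows, each a list of 5 numbers: the opening, from -1 (shut) to 1 (fully open), then the shift along the tool's x, y, z in m, then the turn about the tool's z in rad. In form: [[claw, tx, ty, tz, yaw], ...]. A call has 1 to 8 rows; each row shifts and turns the commanded pose from where the row before left it, along the tool's axes as they then stand; what a row does not reach is not made up. A row lasts 1/10 s, in which the tool goes at most 50 mm and 8.59 degrees, less where a joint would pass 70% of its speed; a pose out of reach is approached as far as the arm can. A call is refused whole if a number of a shift passes 0.05 or a number of a turn 0.15, either way. A call with a gripper value outside its range is refused whole. The fingers move at their own pace and stop on an object; the grip force is fixed at half the most. Time passes only in rows, so rows that do not move let the fingers close. It gives the time, the measured TCP pose, the force and the opening at its end, in the units of the state.
- ctrl.get_state(): the state, without advancing time (a new reading comes with each control period).
- ctrl.snapshot(name): name is "side" or "top"; returns the picture (400x640x3 uint8, red, green, blue); there is no depth.
- ctrl.camera_model(name): a dict with "fx", "fy", "cx", "cy" (pixels), "xyz" and "rotation" of the camera in the world. Camera axes: x right, y up, looking along -z (the intrinsics and any distortion apply to the point x, -y, -z); pixel columns grow to the right and rows downward; lengths in m; the calibration is good to about 2 mm. A picture is of the moment at which its call begins. camera_model takes no time and is no camera call.
- ctrl.finish_job(): hands the job in, once; it reports no verdict.
Trained networks look in the newest picture that a camera, given by its name, has taken for a name from the list of things; names that differ only in an ending like _2 or _b are one class to them, and where a whole thing is asked for, a point or a joint stands for the part that bears it (a point fixed in the world has none). Each returns a list of dicts, best first, with "confidence" (0 to 1); they miss things now and then, are a little off and sometimes report something else, mostly with a low value. They report only what shows in the picture. A call takes as long as a camera call. They do not tell look-alikes from the thing itself.
- ctrl.look_for(camera, label): "box" ([left, top, right, bottom] as shares, 0 to 1, of the picture: columns of its width, rows of its height, round what is visible of it).
- ctrl.cut_out(camera, label): "mask" (400x640 bool, what is visible of it) and "box" ([left, top, right, bottom] as shares, 0 to 1, of the picture: columns of its width, rows of its height, round what is visible of it).
The state is a dict: "time_s": time; "joint_positions": joint angles; "qd": joint speeds; "joint_efforts": joint torques, N m; "position": TCP position; "eef_rot": TCP orientation; "contact_force": force on the tool from outside, world axes, zero at the start; "ft_torque": the same for the moment, N m; "gripper_width": opening from 0.0 (shut) to 1.0 (fully open).
Only numpy, scipy, OpenCV 4.12 (cv2) and the standard library are available. Lean on these libraries where they do the work, as an engineer would, in place of code of your own. Each camera call takes 0.05 s, during which the arm holds its last target.

## Working session

There is one attempt and no reset: what is moved stays moved. The work goes in short steps, Python scripts to look and compute and a tool call to move; the robot and the scene stay as the last step left them, time stands still between calls to the robot, and variables do not carry over. Pictures are saved under pics/ and viewed, and the job is handed in when it is done.

Besides the shell and the picture viewer there is one more tool, called after "Call:" by a JSON object that holds its "fn" and its "kwargs", one argument or row to a line. drive_tool: Moves the arm, as the interface text tells. Its arguments: {"type":"object","properties":{"plan":{"type":"array"}},"required":["plan"]}

```bash
ls; mkdir -p pics; python3 - <<'E'
from station import ctrl
import cv2
print(ctrl.get_state())
for n in ("side","top"):
    im=ctrl.snapshot(n); cv2.imwrite(f"pics/{n}0.png",im[:,:,::-1]); print(n,ctrl.camera_model(n))
E
```

```text
pics
{'time_s': 0.0, 'joint_positions': array([ 90.59556951,  28.75505068, -24.45436401,  88.89230556,
        12.65037713,  65.21975137, -12.04797715]), 'qd': array([-0.01637588,  0.04728151,  0.02153876, -0.04800489, -0.0173604 ,
        0.00791498,  0.01346799]), 'joint_efforts': array([ 3.07674154e-04, -5.69532788e+01, -5.81610739e+00, -2.80943602e+01,
        1.06738962e-02,  1.19819577e-02, -1.52555549e-05]), 'position': array([ 0.16237434, -0.62866466,  0.23024127]), 'eef_rot': array([-1.79886507e+02, -4.99500937e-03,  1.44899761e+01]), 'contact_force': array([0.57886958, 0.15027095, 0.87099542]), 'ft_torque': array([0.03708496, 0.00454954, 0.007505  ]), 'gripper_width': 1.0029582831748831}
side {'fx': 452.19116752619504, 'fy': 452.19116752619504, 'cx': 325.7478260252747, 'cy': 202.6592020954132, 'xyz': array([ 0.55074569, -0.90892622,  0.61665644]), 'rotation': array([58.50044672,  1.31559698, -1.57830659])}
top {'fx': 381.49529038917296, 'fy': 381.49529038917296, 'cx': 319.6772753884161, 'cy': 200.1093770607989, 'xyz': array([0.50839975, 0.01368854, 0.96969616]), 'rotation': array([  3.35647475,  -2.00215673, -90.39880286])}
```

View pics/side0.png

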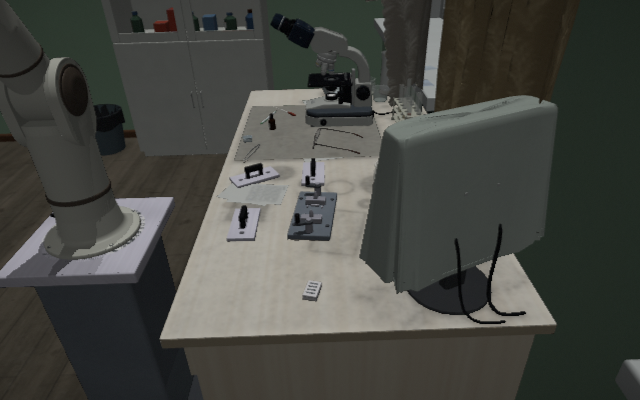

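View pics/top0.png

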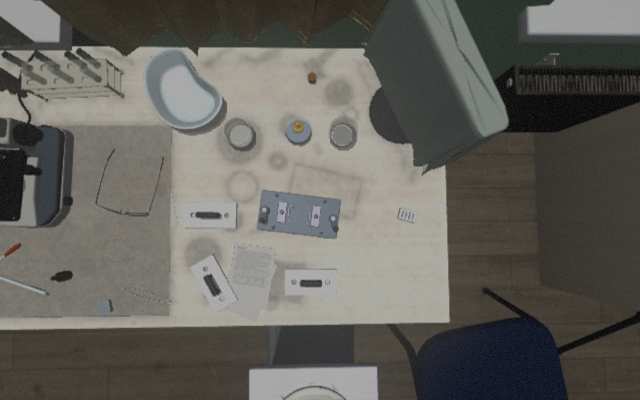

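```bash
cat > h.py <<'E'
from station import ctrl
import numpy as np, cv2
from scipy.spatial.transform import Rotation as R
def cam(n):
    m=ctrl.camera_model(n); return m, R.from_euler('xyz',m['rotation'],degrees=True).as_matrix(), np.array(m['xyz'])
def proj(n,P):
    m,Rm,t=cam(n); P=np.atleast_2d(P); c=(P-t)@Rm; x=c[:,0]/-c[:,2]; y=-c[:,1]/-c[:,2]
    return np.c_[m['fx']*x+m['cx'],m['fy']*y+m['cy']]
def ray(n,uv,z):
    m,Rm,t=cam(n); uv=np.atleast_2d(uv).astype(float)
    d=np.c_[(uv[:,0]-m['cx'])/m['fx'],-(uv[:,1]-m['cy'])/m['fy'],-np.ones(len(uv))]@Rm.T
    return t+d*((z-t[2])/d[:,2])[:,None]
def crop(im,x0,y0,x1,y1,name,s=4):
    c=cv2.resize(im[y0:y1,x0:x1],None,fx=s,fy=s,interpolation=cv2.INTER_CUBIC); cv2.imwrite(name,c[:,:,::-1])
E
python3 - <<'E'
from h import *
im=cv2.imread('pics/top0.png')[:,:,::-1]
crop(im,170,170,370,310,'pics/t0crop.png',4)
im=cv2.imread('pics/side0.png')[:,:,::-1]
crop(im,215,145,375,305,'pics/s0crop.png',3.7)
for l in ['cover_plate','cassette_center','press','latch_left','latch_right','latch_left_knob','latch_right_knob','jar','lamp','cup','plate_grip']:
    for n in ('top','side'):
        r=ctrl.look_for(n,l)
        print(l,n,[(round(d['confidence'],2),(np.array(d['box'])*[640,400,640,400]).round(1).tolist()) for d in r])
E
```

```text
cover_plate top [(0.91, [281.6, 269.1, 334.8, 294.4]), (0.58, [183.4, 199.7, 236.6, 229.7]), (0.57, [190.3, 259.0, 236.5, 316.0])]
cover_plate side [(0.85, [226.1, 204.7, 259.8, 240.3]), (0.83, [302.4, 161.8, 324.5, 186.6]), (0.6, [229.7, 159.5, 280.1, 187.1])]
cassette_center top [(0.71, [398.3, 212.0, 418.9, 224.3])]
cassette_center side []
press top [(0.76, [256.9, 190.7, 341.8, 238.7])]
press side [(0.69, [283.2, 175.4, 337.4, 236.3])]
latch_left top []
latch_left side []
latch_right top []
latch_right side []
latch_left_knob top [(0.46, [257.2, 207.0, 270.7, 224.1])]
latch_left_knob side [(0.39, [306.1, 177.3, 316.6, 188.0])]
latch_right_knob top []
latch_right_knob side [(0.71, [295.0, 211.7, 313.6, 225.3])]
jar top [(0.6, [223.6, 118.3, 252.4, 149.6])]
jar side [(0.6, [375.9, 159.9, 378.1, 166.0]), (0.53, [289.0, 177.0, 336.7, 237.6]), (0.19, [299.6, 159.0, 323.2, 184.3])]
lamp top [(0.69, [285.3, 117.1, 311.1, 145.2])]
lamp side []
cup top [(0.78, [330.6, 116.2, 357.1, 145.9])]
cup side []
plate_grip top [(0.77, [284.3, 269.2, 337.0, 299.9]), (0.6, [185.2, 202.4, 237.8, 231.2]), (0.6, [191.2, 254.8, 235.8, 313.7])]
plate_grip side [(0.93, [300.7, 160.3, 325.3, 184.2]), (0.85, [228.5, 163.1, 282.5, 187.5]), (0.81, [226.9, 206.6, 259.2, 241.3])]
```

View pics/t0crop.png

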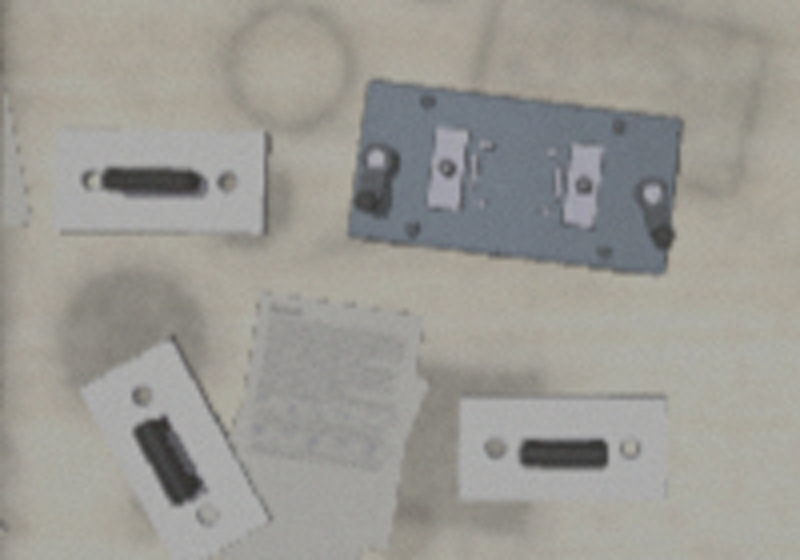

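View pics/s0crop.png

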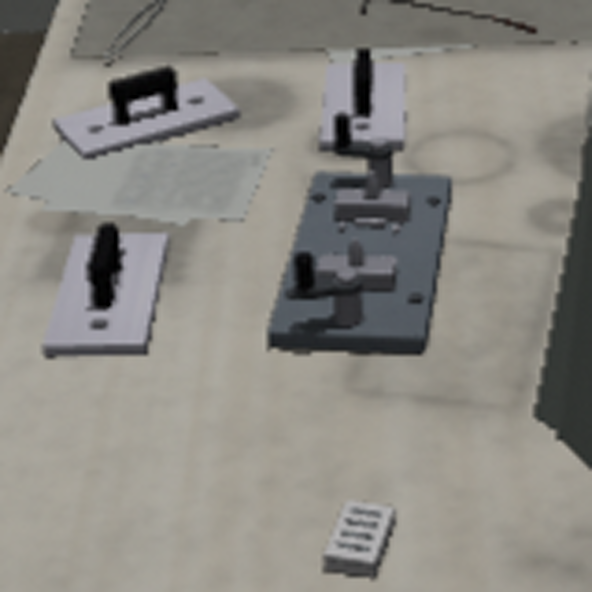

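```bash
cat > fit.py <<'E'
from h import *
from scipy.optimize import minimize
S=6
def box(hx,hy,z0,z1,cx=0,cy=0):
    return np.array([[cx+a*hx,cy+b*hy,z] for a in(-1,1) for b in(-1,1) for z in(z0,z1)])
MODELS={
 'plate':[box(.032,.065,0,.008),box(.032,.065,.008,.008),box(.007,.027,.008,.042)]+[box(.0045,.0045,.008,.008,0,s*.042) for s in(-1,1)],
 'cassette':[box(.014,.022,0,.012),box(.014,.022,.012,.012)],
 'press':[box(.05,.1,0,.014),box(.05,.1,.014,.014)]+[b for s in(-1,1) for b in(box(.025,.01,.014,.028,0,s*.042),box(.025,.01,.028,.028,0,s*.042))]}
def render(n,pts,roi):
    x0,y0,x1,y1=roi
    uv=(proj(n,pts)-[x0,y0]+.5)*S-.5
    m=np.zeros(((y1-y0)*S,(x1-x0)*S),np.uint8)
    h=cv2.convexHull(uv.astype(np.float32))
    cv2.fillConvexPoly(m,np.round(h*16).astype(np.int32),255,shift=4)
    return cv2.resize(m,(x1-x0,y1-y0),interpolation=cv2.INTER_AREA)/255.
def place(pts,p,z=0,tilt=None):
    c,s=np.cos(p[2]),np.sin(p[2]); return pts@np.array([[c,s,0],[-s,c,0],[0,0,1]])+[p[0],p[1],z]
def cost(p,n,im,roi,model,z):
    x0,y0,x1,y1=roi; I=im[y0:y1,x0:x1].reshape(-1,3).astype(float)
    A=np.stack([np.ones(len(I))]+[render(n,place(b,p,z),roi).ravel() for b in MODELS[model]],1)
    w=np.linalg.lstsq(A,I,rcond=None)[0]; r=I-A@w
    r=np.clip(np.abs(r),0,40)
    return (r**2).mean()
def fit(n,im,p0,model,z=0,pad=6):
    uv=proj(n,place(np.vstack(MODELS[model]),p0,z)); lo=np.floor(uv.min(0)).astype(int)-pad; hi=np.ceil(uv.max(0)).astype(int)+pad
    roi=(max(lo[0],0),max(lo[1],0),min(hi[0],640),min(hi[1],400))
    f=lambda q:cost(np.array(p0)+np.array(q)*[.01,.01,.1],n,im,roi,model,z)
    best=None
    for d in ([0,0,0],[.3,.3,.3],[-.3,.3,-.3]):
        d=np.array(d)
        sim=d+np.array([[0,0,0],[.5,0,0],[0,.5,0],[0,0,.5]])
        r=minimize(f,d,method='Nelder-Mead',options=dict(initial_simplex=sim,xatol=.005,fatol=.01))
        if best is None or r.fun<best.fun: best=r
    return np.array(p0)+best.x*[.01,.01,.1],best.fun
E
cat > a.py <<'E'
from fit import *
T=cv2.imread('pics/top0.png')[:,:,::-1]; Sd=cv2.imread('pics/side0.png')[:,:,::-1]
print('plates',ray('top',[[210,215],[213,282],[311,282]],.008).round(3))
P=ray('top',[[282,212],[316.2,216.3]],.047); print(P.round(4)); c=P.mean(0); d=P[0]-P[1]; yaw=np.arctan2(-d[0],d[1]); print(np.linalg.norm(d),np.degrees(yaw))
out={}
for nm,p0 in [('plate',[*ray('top',[[210.5,215]],.008)[0][:2],0]),('press',[c[0],c[1],yaw]),('cassette',[*ray('top',[[407.5,215]],.012)[0][:2],-.15])]:
    for n,im in(('top',T),('side',Sd)):
        r=fit(n,im,p0,nm); print(nm,n,r[0][:2].round(4),np.degrees(r[0][2]).round(2),round(r[1],1)); 
        if n=='top': p0=r[0]
E
python3 a.py
```

```text
plates [[0.529 0.254 0.008]
 [0.363 0.245 0.008]
 [0.36  0.003 0.008]]
[[ 0.534   0.0722  0.047 ]
 [ 0.5232 -0.0103  0.047 ]]
0.08314587312136024 -7.5251908442529025
plate top [0.5284 0.2544] -0.3 89.3
plate side [0.5312 0.2576] -0.4 486.3Traceback (most recent call last):
  File "a.py", line 8, in <module>
    r=fit(n,im,p0,nm); print(nm,n,r[0][:2].round(4),np.degrees(r[0][2]).round(2),round(r[1],1));
  File "fit.py", line 33, in fit
    r=minimize(f,d,method='Nelder-Mead',options=dict(initial_simplex=sim,xatol=.005,fatol=.01))
    res = _minimize_neldermead(fun, x0, args, callback, bounds=bounds,
                               **options)
    fxcc = func(xcc)
    fx = function(np.copy(x), *(wrapper_args + args))
  File "fit.py", line 28, in <lambda>
    f=lambda q:cost(np.array(p0)+np.array(q)*[.01,.01,.1],n,im,roi,model,z)
               ~~~~^^^^^^^^^^^^^^^^^^^^^^^^^^^^^^^^^^^^^^^^^^^^^^^^^^^^^^^^
  File "fit.py", line 21, in cost
    A=np.stack([np.ones(len(I))]+[render(n,place(b,p,z),roi).ravel() for b in MODELS[model]],1)
                                  ~~~~~~^^^^^^^^^^^^^^^^^^^^
  File "fit.py", line 12, in render
    uv=(proj(n,pts)-[x0,y0]+.5)*S-.5
        ~~~~^^^^^^^
  File "h.py", line 7, in proj
    m,Rm,t=cam(n); P=np.atleast_2d(P); c=(P-t)@Rm; x=c[:,0]/-c[:,2]; y=-c[:,1]/-c[:,2]
           ~~~^^^
  File "h.py", line 5, in cam
    m=ctrl.camera_model(n); return m, R.from_euler('xyz',m['rotation'],degrees=True).as_matrix(), np.array(m['xyz'])
ValueError: time passes only in moves, steps and waits
```

```bash
python3 - <<'E'
s=open('h.py').read()
s=s.replace("def cam(n):\n    m=ctrl.camera_model(n);","_C={}\ndef cam(n):\n    if n not in _C: _C[n]=ctrl.camera_model(n)\n    m=_C[n];")
open('h.py','w').write(s)
E
python3 a.py
```

```text
plates [[0.529 0.254 0.008]
 [0.363 0.245 0.008]
 [0.36  0.003 0.008]]
[[ 0.534   0.0722  0.047 ]
 [ 0.5232 -0.0103  0.047 ]]
0.08314587312136024 -7.5251908442529025
plate top [0.5284 0.2544] -0.3 89.3
plate side [0.5312 0.2576] -0.4 486.3
press top [0.5298 0.0329] -7.32 99.6
press side [0.5318 0.0352] -7.32 245.1
cassette top [ 0.5254 -0.2415] -16.08 66.7
cassette side [ 0.5277 -0.2396] -14.52 112.1
```

Call:
{"fn": "drive_tool", "kwargs": {
  "plan": [
    [1,0,0,0,-0.15],
    [1,0,0,0,-0.15],
    [1,0,0,0,-0.15],
    [1,0,0,0,-0.15],
    [1,0,0,0,-0.15],
    [1,0,0,0,-0.15],
    [1,0,0,0,-0.15]
  ]
}}

```text
time_s: 1.9
position: [0.1625, -0.6294, 0.2314]
eef_rot: [-180.0, 0.0, 75.0]
contact_force: [0.1, -0.6, -0.5]
gripper_width: 1.0
```

```bash
python3 - <<'E'
from h import *
for z in (.05,.1,.2,.3,.4): print(z,ray('side',[[365,265],[385,128]],z).round(3)[:,:2].tolist(),ray('top',[[418,170]],z).round(3)[0,:2])
E
```

```text
0.05 [[0.633, -0.222], [0.769, 0.469]] [ 0.635 -0.26 ]
0.1 [[0.626, -0.282], [0.75, 0.347]] [ 0.628 -0.245]
0.2 [[0.611, -0.404], [0.711, 0.104]] [ 0.614 -0.216]
0.3 [[0.597, -0.525], [0.673, -0.139]] [ 0.6   -0.186]
0.4 [[0.582, -0.646], [0.634, -0.382]] [ 0.587 -0.156]
```

Call:
{"fn": "drive_tool", "kwargs": {
  "plan": [
    [1,0.039,0.021,0,0],
    [1,0.039,0.021,0,0],
    [1,0.039,0.021,0,0],
    [1,0.039,0.021,0,0],
    [1,0.039,0.021,0,0],
    [1,0.039,0.021,0,0],
    [1,0.039,0.021,0,0],
    [1,0.039,0.021,0,0]
  ]
}}

```text
time_s: 2.7
position: [0.4082, -0.3718, 0.2316]
eef_rot: [180.0, 0.0, 74.6]
contact_force: [0.4, -0.3, -0.2]
gripper_width: 0.999
```

Call:
{"fn": "drive_tool", "kwargs": {
  "plan": [
    [0,0.039,0.021,0,0],
    [0,0.039,0.021,0,0],
    [0,0.039,0.015,0,0],
    [0,0.03,0.012,0,0],
    [0,0,0,0.02,0],
    [0,0,0,0.02,0],
    [0,0,0,0.0,0]
  ]
}}

```text
time_s: 3.4
position: [0.5109, -0.2487, 0.1889]
eef_rot: [-179.7, -0.0, 74.7]
contact_force: [0.2, 0.3, -0.2]
gripper_width: 0.502
```

```bash
python3 - <<'E'
from h import *
for n in ("side","top"):
    im=ctrl.snapshot(n); cv2.imwrite(f"pics/{n}1.png",im[:,:,::-1])
s=ctrl.get_state(); print(s['time_s'],s['position'],s['eef_rot'],s['gripper_width'],proj('side',s['position']),proj('top',s['position']))
a=cv2.imread('pics/side1.png')[:,:,::-1];b=cv2.imread('pics/top1.png')[:,:,::-1]
crop(a,220,180,420,320,'pics/s1c.png',4);crop(b,320,140,480,280,'pics/t1c.png',4)
E
```

```text
3.5 [ 0.51258727 -0.24952126  0.19145558] [-1.79971559e+02 -1.65085638e-02  7.46350969e+01] 0.5025854257532534 [[298.90809254 214.02173607]] [[434.14304002 219.55677379]]
```

View pics/s1c.png

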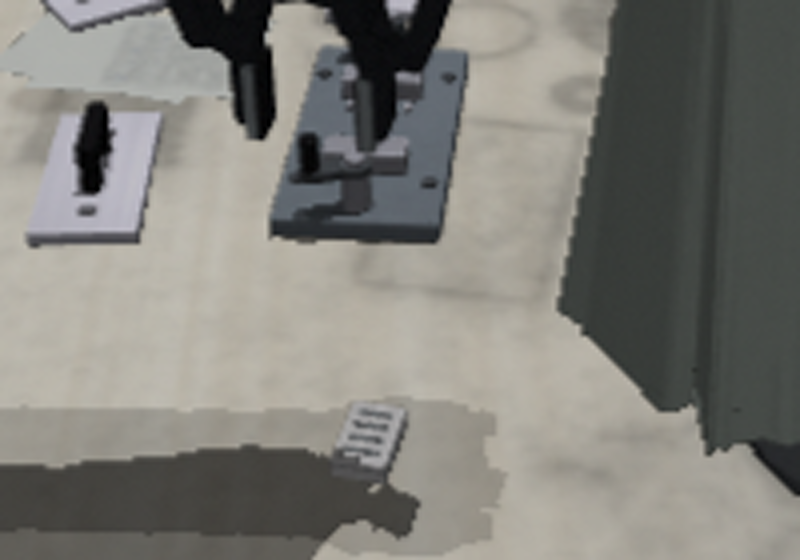

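View pics/top1.png

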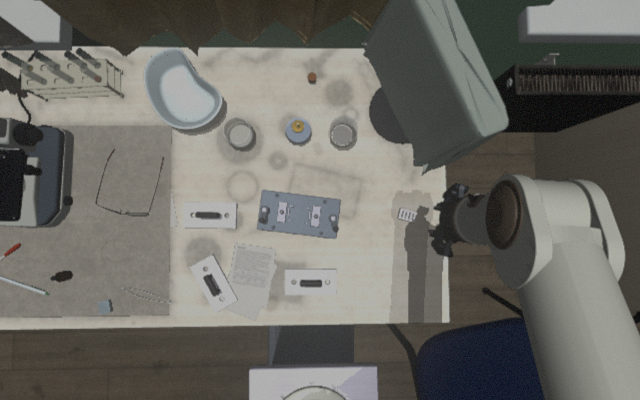

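Call:
{"fn": "drive_tool", "kwargs": {
  "plan": [
    [0,0.012,0.011,0.0,0],
    [0,0,0,0.04,0],
    [0,0,0,0.04,0],
    [0,0,0,0.04,0],
    [0,0,0,0.03,0],
    [0,0,0,0.02,0],
    [0,0,0,0,0],
    [0,0,0,0,0]
  ]
}}

```text
time_s: 4.3
position: [0.5274, -0.2413, 0.0225]
eef_rot: [179.9, 0.0, 74.6]
contact_force: [-0.4, 0.4, 0.1]
gripper_width: 0.498
```

```bash
python3 - <<'E'
from h import *
for n in ("side","top"):
    im=ctrl.snapshot(n); cv2.imwrite(f"pics/{n}2.png",im[:,:,::-1])
s=ctrl.get_state(); print(s['time_s'],s['position'],s['eef_rot'],s['contact_force'],s['gripper_width'],proj('side',s['position']),proj('top',s['position']))
a=cv2.imread('pics/side2.png')[:,:,::-1];b=cv2.imread('pics/top2.png')[:,:,::-1]
crop(a,250,220,390,320,'pics/s2c.png',5)
E
```

```text
4.4 [ 0.52812304 -0.24154893  0.02335202] [1.79806250e+02 2.84661045e-02 7.46193506e+01] [ 0.37563358  1.21877218 -0.39997573] 0.5007323018931217 [[311.66637649 284.12580812]] [[408.37535094 213.87410409]]
```

View pics/s2c.png

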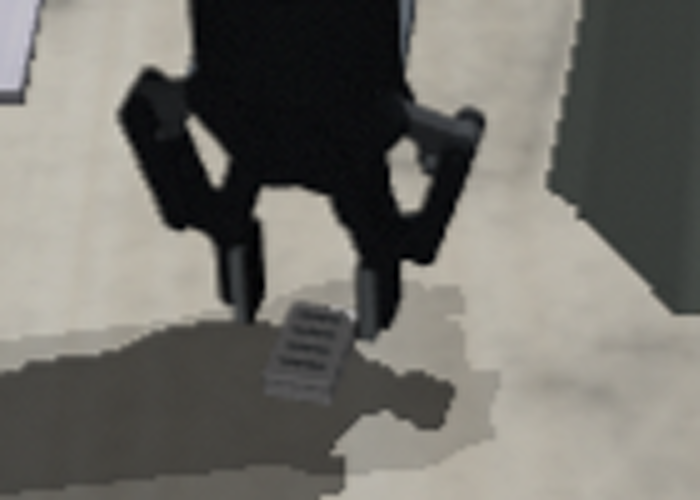

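View pics/side2.png

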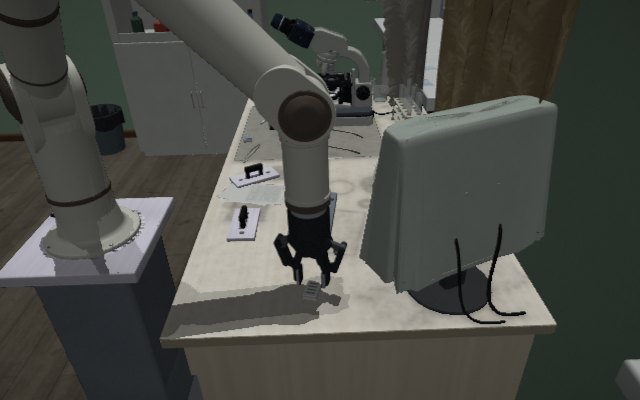

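Call:
{"fn": "drive_tool", "kwargs": {
  "plan": [
    [0,0,0,0.01,0],
    [0,0,0,0.009,0],
    [0,0,0,0,0],
    [-0.6,0,0,0,0],
    [-0.6,0,0,0,0],
    [-0.6,0,0,0,0],
    [-0.6,0,0,0,0],
    [-0.6,0,0,0,0]
  ]
}}

```text
time_s: 5.2
position: [0.5265, -0.2409, 0.0023]
eef_rot: [180.0, 0.0, 74.6]
contact_force: [0.2, 0.7, -0.2]
gripper_width: 0.311
```

Call:
{"fn": "drive_tool", "kwargs": {
  "plan": [
    [-0.6,0,0,-0.02,0],
    [-0.6,0,0,-0.03,0],
    [-0.6,0,0,-0.03,0],
    [-0.6,0,0,-0.03,0],
    [-0.6,0.04,0,0,0],
    [-0.6,0.04,0,0,0],
    [-0.6,0.04,0,0,0],
    [-0.6,0.04,0,0,0]
  ]
}}

```text
time_s: 6.0
position: [0.5691, -0.0854, 0.1126]
eef_rot: [180.0, 0.0, 74.6]
contact_force: [0.5, -0.2, -0.5]
gripper_width: 0.306
```

```bash
python3 - <<'E'
from h import *
for n in ("side","top"):
    im=ctrl.snapshot(n); cv2.imwrite(f"pics/{n}3.png",im[:,:,::-1])
s=ctrl.get_state(); print(s['time_s'],s['position'],s['eef_rot'],s['contact_force'],s['gripper_width'],proj('side',s['position']),proj('top',s['position']))
a=cv2.imread('pics/side3.png')[:,:,::-1];b=cv2.imread('pics/top3.png')[:,:,::-1]
crop(a,240,130,380,250,'pics/s3c.png',5);crop(b,320,140,460,260,'pics/t3c.png',5)
E
```

```text
6.1 [ 0.57038762 -0.07804028  0.11334722] [179.91335301  -0.28472679  75.21065958] [ 0.24473036  0.75035411 -0.45645115] 0.30912666108204195 [[329.61347943 200.26001965]] [[346.8410621  194.69455175]]
```

View pics/s3c.png

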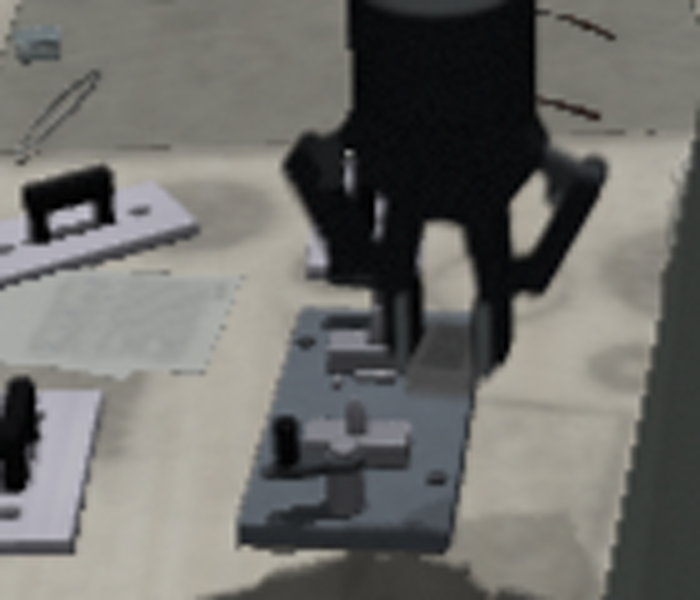

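View pics/t3c.png

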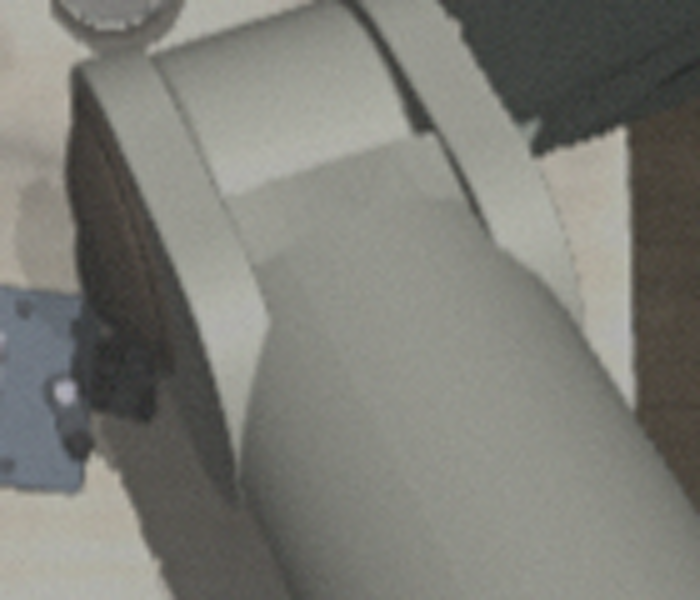

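```bash
python3 - <<'E'
from fit import *
c=np.array([[sx*.014,-.022,z] for z in(0,.012) for sx in(-1,1)])
c=np.vstack([c,[[-.014,.022,.012],[.014,.022,.012]]])
uv=proj('side',place(c,[.5700,-.0795,np.radians(-15.1)],.111)); print(((uv-[240,130])*5).round(1))
E
```

```text
[[403.4 380.9]
 [467.9 387.9]
 [402.5 356.7]
 [467.5 363.6]
 [427.1 305.2]
 [489.8 311.5]]
```

Call:
{"fn": "drive_tool", "kwargs": {
  "plan": [
    [-0.6,0,0,0,-0.135],
    [-0.6,0,0,0,0],
    [-0.6,0,0,0,0],
    [-0.6,0,0,0,0]
  ]
}}

```text
time_s: 6.5
position: [0.5687, -0.0872, 0.1122]
eef_rot: [-180.0, 0.0, 82.2]
contact_force: [-0.4, -0.5, 0.2]
gripper_width: 0.308
```

Call:
{"fn": "drive_tool", "kwargs": {
  "plan": [
    [-0.6,0.03,-0.014,0,-0.006],
    [-0.6,0.03,-0.014,0,0],
    [-0.6,0.03,-0.014,0,0],
    [-0.6,0.025,-0.011,0,0],
    [-0.6,0,0,0,0],
    [-0.6,0,0,0.02,0],
    [-0.6,0,0,0,0],
    [-0.6,0,0,0,0]
  ]
}}

```text
time_s: 7.3
position: [0.5308, 0.0335, 0.0922]
eef_rot: [-179.9, 0.0, 82.6]
contact_force: [0.8, -1.1, -0.1]
gripper_width: 0.308
```

```bash
cat > snap.py <<'E'
import sys
from h import *
k=sys.argv[1]
for n in ("side","top"):
    im=ctrl.snapshot(n); cv2.imwrite(f"pics/{n}{k}.png",im[:,:,::-1])
    s=ctrl.get_state(); print(s['time_s'],s['position'].round(4),s['eef_rot'].round(2),s['contact_force'].round(1),s['gripper_width'].round(3))
E
python3 snap.py 4; python3 - <<'E'
from fit import *
b=cv2.imread('pics/side4.png')[:,:,::-1];crop(b,260,130,380,250,'pics/s4c.png',5)
E
```

```text
Traceback (most recent call last):
  File "snap.py", line 6, in <module>
    s=ctrl.get_state(); print(s['time_s'],s['position'].round(4),s['eef_rot'].round(2),s['contact_force'].round(1),s['gripper_width'].round(3))
                                                                                                                   ^^^^^^^^^^^^^^^^^^^^^^^^
AttributeError: 'float' object has no attribute 'round'
```

View pics/s4c.png

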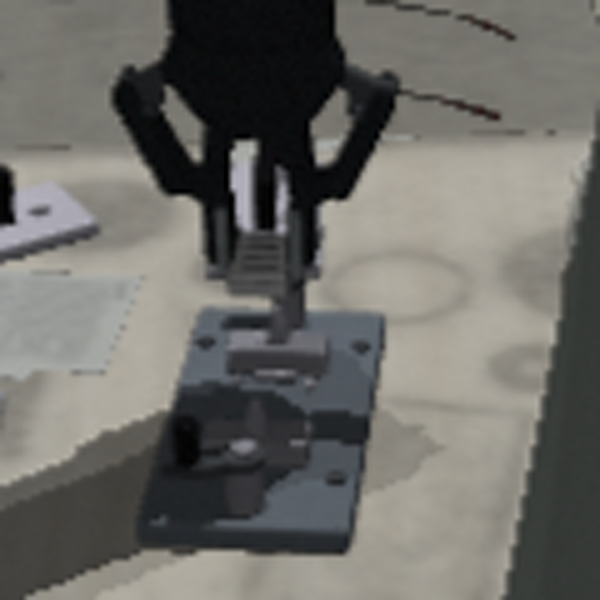

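```bash
sed -i "s/s\['gripper_width'\].round(3)/round(s['gripper_width'],3)/" snap.py; python3 - <<'E'
from fit import *
b=cv2.imread('pics/side4.png')[:,:,::-1];crop(b,295,170,335,200,'pics/s4d.png',16)
c=np.array([[sx*.014,-.022,z] for z in(0,.012) for sx in(-1,1)]+[[-.014,.022,.012],[.014,.022,.012]])
uv=proj('side',place(c,[.5308,.0335,np.radians(-7.4)],.090)); print(((uv-[295,170]+.5)*16).round(1))
E
```

```text
[[159.4 318.5]
 [348.9 324.4]
 [155.5 247.1]
 [346.1 252.8]
 [196.8 104.7]
 [381.  109.9]]
```

View pics/s4d.png

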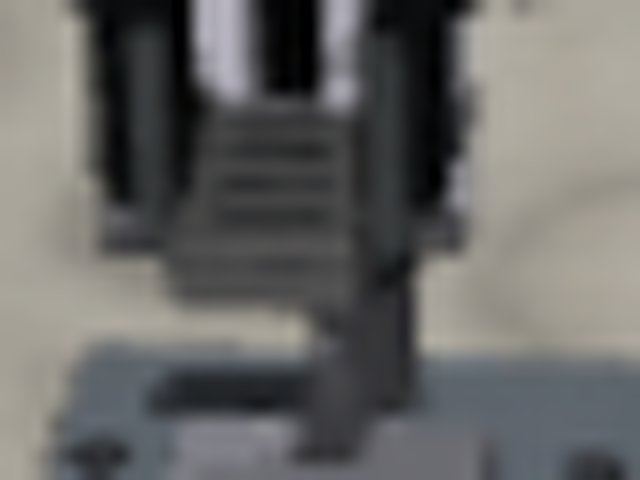

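Call:
{"fn": "drive_tool", "kwargs": {
  "plan": [
    [-0.6,0,0,0.025,0],
    [-0.6,0,0,0.02,0],
    [-0.6,0,0,0.015,0],
    [-0.6,0,0,0.008,0],
    [-0.6,0,0,0.003,0],
    [-0.6,0,0,0.002,0],
    [-0.6,0,0,0,0],
    [-0.6,0,0,0,0]
  ]
}}

```text
time_s: 8.15
position: [0.5316, 0.0344, 0.0199]
eef_rot: [179.9, -0.0, 82.7]
contact_force: [-0.1, 0.2, -0.0]
gripper_width: 0.307
```

```bash
python3 snap.py 5; python3 - <<'E'
from fit import *
b=cv2.imread('pics/side5.png')[:,:,::-1];crop(b,280,170,340,230,'pics/s5d.png',10)
E
```

```text
8.2 [0.5315 0.0344 0.0199] [ 1.7994e+02 -1.0000e-02  8.2730e+01] [-0.1 -0.1 -0.7] 0.308
8.25 [0.5315 0.0343 0.0199] [179.94  -0.    82.72] [-0.   0.2 -0.9] 0.301
```

View pics/s5d.png

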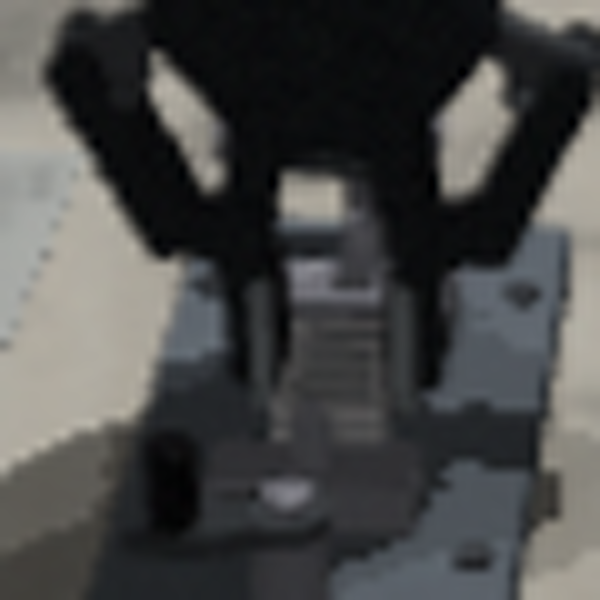

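Call:
{"fn": "drive_tool", "kwargs": {
  "plan": [
    [-0.6,0,0,0.0015,0],
    [-0.6,0,0,0.0015,0],
    [-0.6,0,0,0.001,0],
    [-0.6,0,0,0,0],
    [-0.6,0,0,0,0]
  ]
}}

```text
time_s: 8.75
position: [0.5312, 0.0343, 0.0162]
eef_rot: [180.0, 0.1, 82.7]
contact_force: [-4.3, -1.0, 10.5]
gripper_width: 0.304
```

Call:
{"fn": "drive_tool", "kwargs": {
  "plan": [
    [-0.6,0,0,-0.001,0],
    [-0.1,0,0,0,0],
    [-0.1,0,0,0,0],
    [-0.1,0,0,0,0],
    [0,0,0,-0.03,0],
    [0,0,0,-0.04,0],
    [0,0,0,-0.04,0],
    [0,0,0,-0.03,0]
  ]
}}

```text
time_s: 9.55
position: [0.5315, 0.0347, 0.1584]
eef_rot: [179.9, -0.0, 82.7]
contact_force: [1.4, 0.4, -0.2]
gripper_width: 0.501
```

```bash
python3 snap.py 6; python3 - <<'E'
from fit import *
b=cv2.imread('pics/side6.png')[:,:,::-1];crop(b,280,160,350,240,'pics/s6d.png',7)
E
```

```text
9.6 [0.5342 0.0353 0.1626] [ 1.7956e+02 -5.0000e-02  8.2770e+01] [0.8 0.8 2.4] 0.498
9.65 [0.534  0.035  0.1604] [ 1.7957e+02 -5.0000e-02  8.2730e+01] [ 0.3 -0.3  0. ] 0.498
```

View pics/s6d.png

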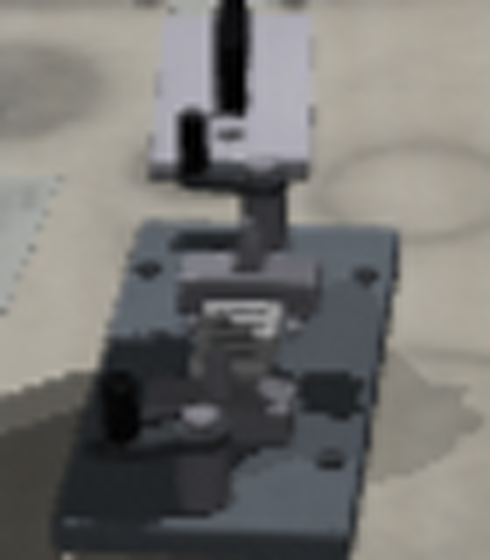

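View pics/top6.png

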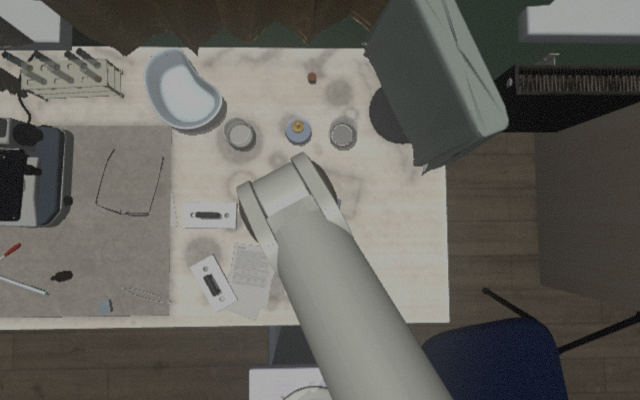

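Call:
{"fn": "drive_tool", "kwargs": {
  "plan": [
    [0,0,0,0,-0.121],
    [0,0.045,-0.001,0,0],
    [0,0.045,-0.001,0,0],
    [0,0.045,-0.001,0,0],
    [0,0.045,-0.001,0,0],
    [0,0.041,-0.001,0,0],
    [0,0,0,0,0],
    [0,0,0,0,0]
  ]
}}

```text
time_s: 10.45
position: [0.5261, 0.2567, 0.1552]
eef_rot: [-179.9, 0.0, 89.9]
contact_force: [0.5, -0.8, -0.5]
gripper_width: 0.501
```

```bash
python3 snap.py 7; python3 - <<'E'
from fit import *
b=cv2.imread('pics/top7.png')[:,:,::-1];crop(b,160,160,360,260,'pics/t7.png',4)
b=cv2.imread('pics/side7.png')[:,:,::-1];crop(b,270,110,370,240,'pics/s7.png',5)
E
```

```text
10.5 [0.5268 0.2548 0.1551] [-1.7991e+02  7.0000e-02  8.9700e+01] [ 0.2 -0.2 -0.2] 0.502
10.55 [0.5272 0.2538 0.1552] [-1.7993e+02  1.0000e-01  8.9600e+01] [ 0.9 -0.4 -0.1] 0.498
```

View pics/t7.png

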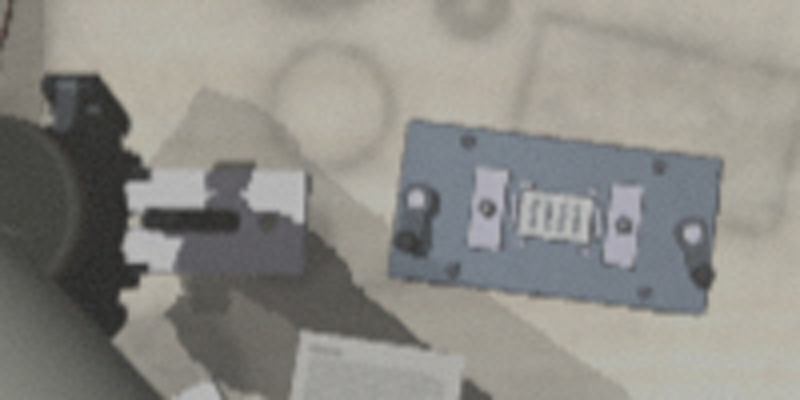

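View pics/s7.png

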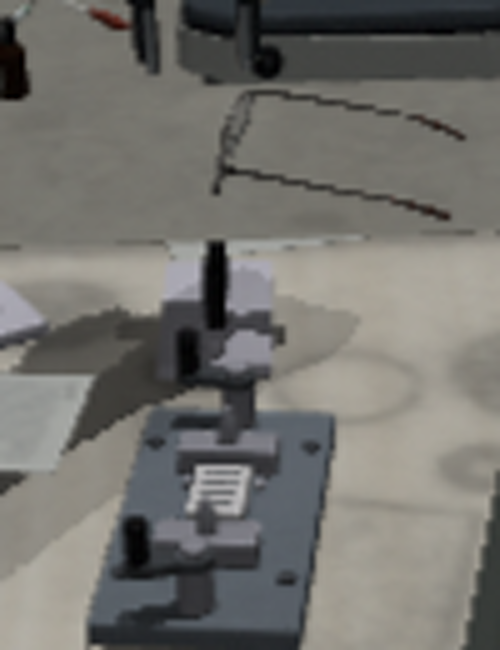

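Call:
{"fn": "drive_tool", "kwargs": {
  "plan": [
    [0,0.001,0.003,0,0],
    [0,0,0,0.04,0],
    [0,0,0,0.03,0],
    [0,0,0,0.03,0],
    [0,0,0,0,0],
    [0,0,0,0,0]
  ]
}}

```text
time_s: 11.15
position: [0.5306, 0.2554, 0.0564]
eef_rot: [-179.9, 0.0, 89.6]
contact_force: [-0.1, 0.9, 0.7]
gripper_width: 0.499
```

```bash
python3 snap.py 8; python3 - <<'E'
from fit import *
b=cv2.imread('pics/side8.png')[:,:,::-1];crop(b,270,110,370,210,'pics/s8.png',6)
E
```

```text
11.2 [0.5314 0.2562 0.0575] [ 1.7993e+02 -4.0000e-02  8.9590e+01] [0.9 0.1 0.1] 0.496
11.25 [0.5317 0.2567 0.0581] [ 1.7986e+02 -7.0000e-02  8.9600e+01] [-0.5  0.2 -0. ] 0.498
```

View pics/s8.png

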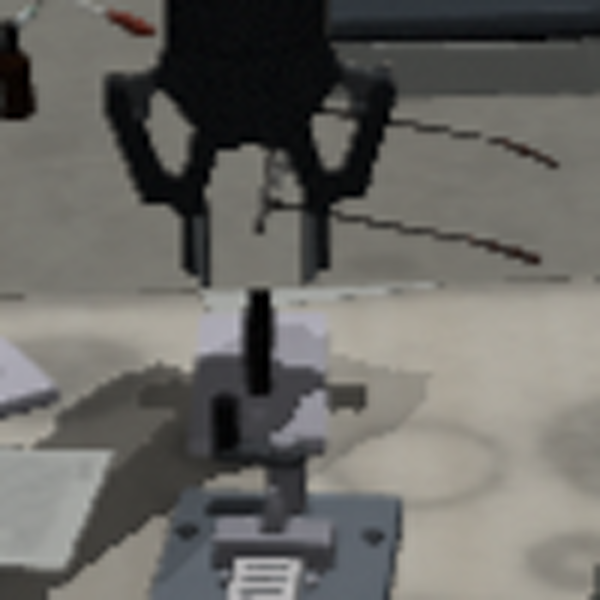

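Call:
{"fn": "drive_tool", "kwargs": {
  "plan": [
    [0,0,0,0.02,0],
    [0,0,0,0.015,0],
    [0,0,0,0.006,0],
    [0,0,0,0,0],
    [-0.5,0,0,0,0],
    [-0.8,0,0,0,0],
    [-0.8,0,0,0,0],
    [-0.8,0,0,0,0]
  ]
}}

```text
time_s: 12.05
position: [0.5309, 0.2568, 0.0162]
eef_rot: [179.9, -0.0, 89.7]
contact_force: [-0.8, 0.7, 5.3]
gripper_width: 0.15
```

Call:
{"fn": "drive_tool", "kwargs": {
  "plan": [
    [-0.9,0,0,0,0],
    [-0.9,0,0,0,0],
    [-0.9,0,0,0,0]
  ]
}}

```text
time_s: 12.35
position: [0.5309, 0.2568, 0.0162]
eef_rot: [179.9, -0.0, 89.7]
contact_force: [-0.6, 0.2, 6.3]
gripper_width: 0.152
```

Call:
{"fn": "drive_tool", "kwargs": {
  "plan": [
    [-0.9,0,0,-0.01,0],
    [-0.9,0,0,-0.02,0],
    [-0.9,0,0,-0.03,0],
    [-0.9,0,0,-0.03,0],
    [-0.9,0,0,-0.015,0],
    [-0.9,0,0,0,0],
    [-0.9,0,0,0,0]
  ]
}}

```text
time_s: 13.05
position: [0.5299, 0.2555, 0.1195]
eef_rot: [-180.0, 0.1, 89.6]
contact_force: [-0.5, -0.2, -2.8]
gripper_width: 0.149
```

Call:
{"fn": "drive_tool", "kwargs": {
  "plan": [
    [-0.9,-0.03,0,0,0],
    [-0.9,-0.04,0,0,0],
    [-0.9,-0.04,0,0,0],
    [-0.9,-0.04,0,0,0],
    [-0.9,-0.04,0,0,0],
    [-0.9,-0.022,0,0,0],
    [-0.9,-0.011,0,0,0.06],
    [-0.9,0,0,0,0.061]
  ]
}}

```text
time_s: 13.85
position: [0.5274, 0.0297, 0.118]
eef_rot: [-179.8, 0.1, 82.3]
contact_force: [0.5, 0.4, -2.8]
gripper_width: 0.15
```

Call:
{"fn": "drive_tool", "kwargs": {
  "plan": [
    [-0.9,0,0,0,0],
    [-0.9,0,0,0,0],
    [-0.9,0,0,0,0],
    [-0.9,0,0,0,0]
  ]
}}

```text
time_s: 14.25
position: [0.5288, 0.0339, 0.12]
eef_rot: [-180.0, -0.0, 82.8]
contact_force: [0.2, 0.0, -3.1]
gripper_width: 0.15
```

```bash
python3 snap.py 9; python3 - <<'E'
from fit import *
b=cv2.imread('pics/side9.png')[:,:,::-1];crop(b,260,110,380,240,'pics/s9.png',6)
E
```

```text
14.3 [0.5289 0.0338 0.1201] [-1.7998e+02 -1.0000e-02  8.2800e+01] [ 1.  -0.1 -3.3] 0.152
14.35 [0.5289 0.0337 0.1202] [-1.7999e+02 -1.0000e-02  8.2790e+01] [-0.2  0.  -3.3] 0.153
```

View pics/s9.png

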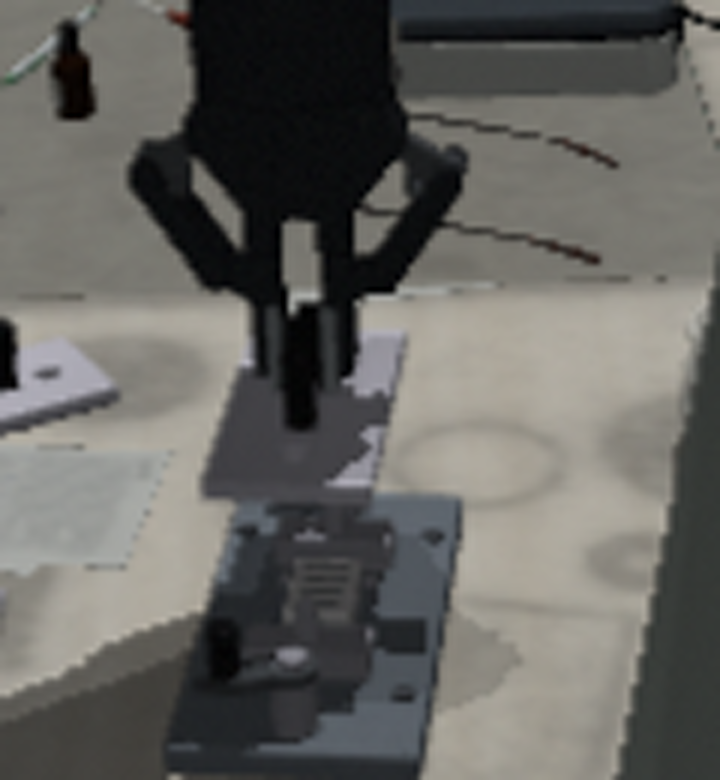

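View pics/top9.png

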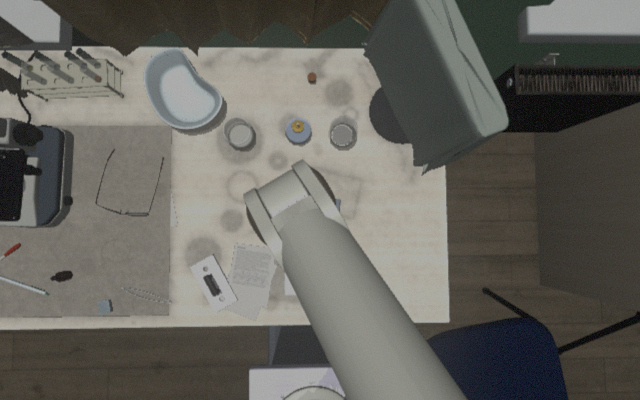

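Call:
{"fn": "drive_tool", "kwargs": {
  "plan": [
    [-0.9,0,0.002,0.015,0],
    [-0.9,0,0,0.015,0],
    [-0.9,0,0,0.01,0],
    [-0.9,0,0,0.005,0],
    [-0.9,0,0,0,0],
    [-0.9,0,0,0,0],
    [-0.9,0,0,0,0]
  ]
}}

```text
time_s: 15.05
position: [0.5315, 0.0333, 0.0758]
eef_rot: [179.9, -0.0, 82.7]
contact_force: [-0.0, 0.0, -2.9]
gripper_width: 0.15
```

```bash
python3 snap.py 10; python3 - <<'E'
from fit import *
b=cv2.imread('pics/side10.png')[:,:,::-1];crop(b,290,160,350,220,'pics/s10.png',12)
s=ctrl.get_state(); z=s['position'][2]-.0162
x,y=s['position'][:2]
for nm,bx in (('plate box',box(.032,.065,0,.008)),):
    uv=proj('side',place(bx,[x,y,np.radians(s['eef_rot'][2]-90)],z)); print(np.c_[bx,((uv-[290,160]+.5)*12)].round(3))
E
```

```text
15.1 [0.5315 0.0332 0.0758] [ 1.7994e+02 -1.0000e-02  8.2730e+01] [-0.5 -0.9 -3.7] 0.15
15.15 [0.5315 0.0331 0.0759] [179.94  -0.    82.72] [ 0.3 -0.4 -2.5] 0.152
[[-3.20000e-02 -6.50000e-02  0.00000e+00  6.67210e+01  6.05501e+02]
 [-3.20000e-02 -6.50000e-02  8.00000e-03  6.42780e+01  5.70198e+02]
 [-3.20000e-02  6.50000e-02  0.00000e+00  1.62705e+02  2.77612e+02]
 [-3.20000e-02  6.50000e-02  8.00000e-03  1.60845e+02  2.44503e+02]
 [ 3.20000e-02 -6.50000e-02  0.00000e+00  3.98054e+02  6.16887e+02]
 [ 3.20000e-02 -6.50000e-02  8.00000e-03  3.96938e+02  5.81419e+02]
 [ 3.20000e-02  6.50000e-02  0.00000e+00  4.62710e+02  2.86135e+02]
 [ 3.20000e-02  6.50000e-02  8.00000e-03  4.61939e+02  2.52878e+02]]
```

View pics/s10.png

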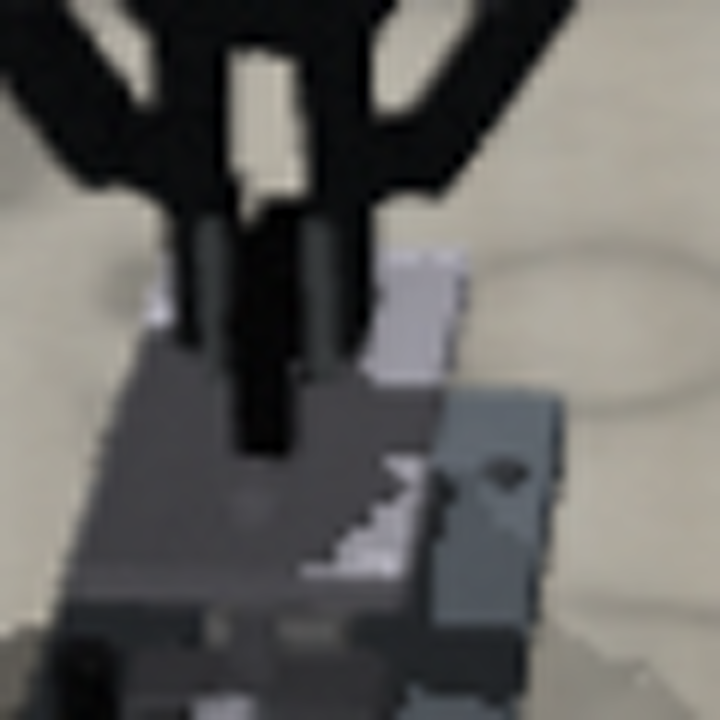

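```bash
python3 - <<'E'
from fit import *
b=cv2.imread('pics/side10.png')[:,:,::-1]
g=np.clip((b.astype(float)-20)*2.5,0,255).astype(np.uint8)
crop(g,292,192,332,222,'pics/s10b.png',18)
f=[[0,-.042,.008],[0,-.042,0],[-.032,-.065,.008],[.032,-.065,.008],[-.032,-.065,0],[.032,-.065,0]]
uv=proj('side',place(np.array(f),[.5315,.0332,np.radians(-7.28)],.0758-.0162)); print(((uv-[292,192]+.5)*18).round(0))
E
```

```text
[[333. 193.]
 [335. 246.]
 [ 61. 279.]
 [560. 296.]
 [ 64. 332.]
 [561. 349.]]
```

View pics/s10b.png

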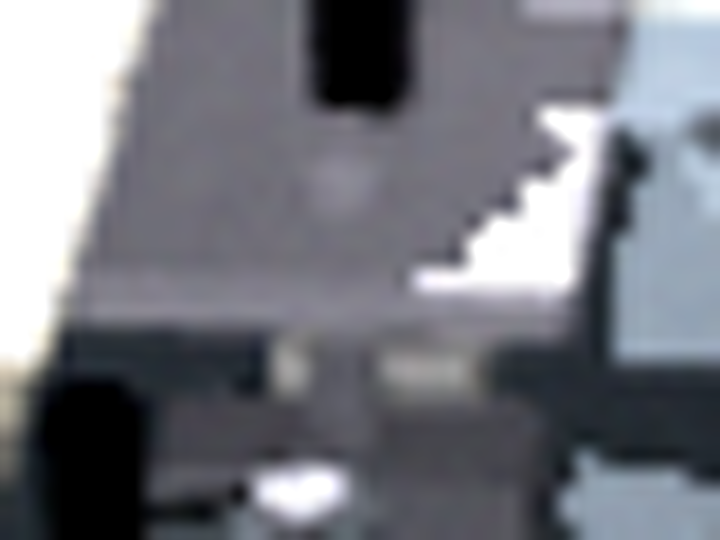

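```bash
python3 - <<'E'
from fit import *
f=[[0,-.042,.047],[0,-.042,.038],[0,-.042,.030],[0,-.084,.044]]
for p in ([.5318,.0352],[.5332,.0352]):
  uv=proj('side',place(np.array(f),[*p,np.radians(-7.32)],0)); print(((uv-[292,192]+.5)*18).round(0).tolist(),uv.round(2).tolist())
a=cv2.imread('pics/side7.png')[:,:,::-1]
crop(a,285,190,335,230,'pics/s7b.png',16)
uv=proj('side',place(np.array(f),[.5318,.0352,np.radians(-7.32)],0));print(((uv-[285,190]+.5)*16).round(0).tolist())
f=[[x,y,.028] for y in(-.052,-.032,.032,.052) for x in(-.025,.025)]
uv=proj('side',place(np.array(f),[.5318,.0352,np.radians(-7.32)],0));print(((uv-[285,190]+.5)*16).round(0).tolist())
r=[fit('side',cv2.imread(f'pics/side{k}.png')[:,:,::-1],[.5318,.0352,-.128],'press') for k in (0,7)]; print(r)
r=[fit('top',cv2.imread(f'pics/top{k}.png')[:,:,::-1],[.5298,.0329,-.128],'press') for k in (0,7)]; print(r)
E
```

```text
[[341.0, 319.0], [344.0, 377.0], [347.0, 428.0], [300.0, 516.0]] [[310.47, 209.25], [310.62, 212.46], [310.76, 215.29], [308.15, 220.18]]
[[352.0, 319.0], [355.0, 377.0], [357.0, 428.0], [311.0, 516.0]] [[311.06, 209.23], [311.21, 212.44], [311.34, 215.27], [308.77, 220.16]]
[[415.0, 316.0], [418.0, 367.0], [420.0, 413.0], [378.0, 491.0]]
[[244.0, 455.0], [580.0, 467.0], [264.0, 382.0], [595.0, 393.0], [324.0, 162.0], [639.0, 172.0], [341.0, 97.0], [652.0, 107.0]]
[(array([ 0.53173371,  0.03513767, -0.12959087]), np.float64(259.05832331513903)), (array([ 0.53162297,  0.03549722, -0.12929808]), np.float64(467.2299679298174))]
[(array([ 0.52975826,  0.03293245, -0.12773794]), np.float64(101.07569195379722)), (array([ 0.52960974,  0.03307688, -0.12472943]), np.float64(212.41360374242967))]
```

View pics/s7b.png

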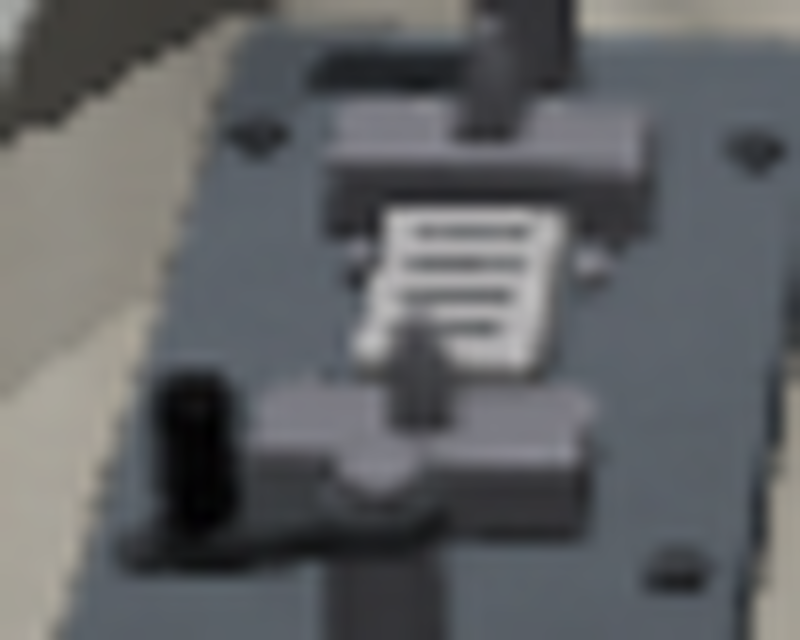

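Call:
{"fn": "drive_tool", "kwargs": {
  "plan": [
    [-0.9,0,-0.0013,0,0],
    [-0.9,0,0,0.004,0],
    [-0.9,0,0,0.004,0],
    [-0.9,0,0,0.003,0],
    [-0.9,0,0,0.002,0],
    [-0.9,0,0,0,0],
    [-0.9,0,0,0,0]
  ]
}}

```text
time_s: 15.85
position: [0.5297, 0.0333, 0.0622]
eef_rot: [-180.0, -0.0, 82.7]
contact_force: [-0.1, 0.5, -3.3]
gripper_width: 0.15
```

Call:
{"fn": "drive_tool", "kwargs": {
  "plan": [
    [-0.9,0,0,0.0015,0],
    [-0.9,0,0,0.0015,0],
    [-0.9,0,0,0,0]
  ]
}}

```text
time_s: 16.15
position: [0.5296, 0.0332, 0.0592]
eef_rot: [-180.0, 0.0, 82.7]
contact_force: [0.4, -0.5, -2.3]
gripper_width: 0.152
```

Call:
{"fn": "drive_tool", "kwargs": {
  "plan": [
    [-0.9,0,0,0.001,0],
    [-0.9,0,0,0.001,0],
    [-0.9,0,0,0,0]
  ]
}}

```text
time_s: 16.45
position: [0.5296, 0.0332, 0.0572]
eef_rot: [-180.0, 0.0, 82.7]
contact_force: [0.4, -0.3, -3.1]
gripper_width: 0.154
```

```bash
python3 snap.py 11; python3 - <<'E'
from fit import *
b=cv2.imread('pics/side11.png')[:,:,::-1]
g=np.clip((b.astype(float)-20)*2.5,0,255).astype(np.uint8)
crop(g,292,192,332,222,'pics/s11b.png',18)
f=[[0,-.042,.008],[-.032,-.065,.008],[.032,-.065,.008],[-.032,-.065,0],[.032,-.065,0]]
uv=proj('side',place(np.array(f),[.5318,.0352,np.radians(-7.28)],.0572-.0162)); print(((uv-[292,192]+.5)*18).round(0))
E
```

```text
16.5 [0.5297 0.0332 0.0573] [-180.      0.     82.73] [ 0.5  0.6 -2.7] 0.153
16.55 [0.5297 0.0332 0.0573] [-180.      0.     82.72] [ 0.6  0.5 -3.2] 0.15
[[341. 307.]
 [ 72. 393.]
 [566. 411.]
 [ 76. 445.]
 [567. 463.]]
```

View pics/s11b.png

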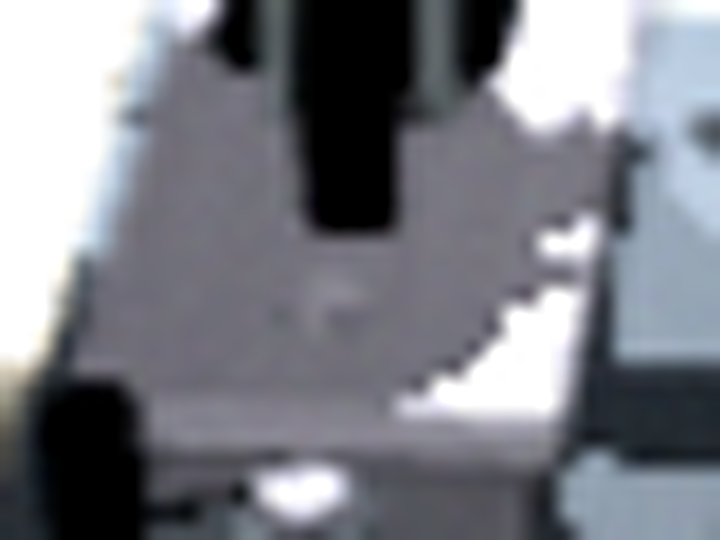

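Call:
{"fn": "drive_tool", "kwargs": {
  "plan": [
    [-0.9,0,0,0.001,0],
    [-0.9,0,0,0.001,0],
    [-0.9,0,0,0,0]
  ]
}}

```text
time_s: 16.85
position: [0.5298, 0.0333, 0.0553]
eef_rot: [180.0, -0.0, 82.7]
contact_force: [-0.8, -0.5, -2.5]
gripper_width: 0.151
```

Call:
{"fn": "drive_tool", "kwargs": {
  "plan": [
    [-0.9,0,0,0.001,0],
    [-0.9,0,0,0.001,0],
    [-0.9,0,0,0,0]
  ]
}}

```text
time_s: 17.15
position: [0.5301, 0.0335, 0.0534]
eef_rot: [180.0, -0.0, 82.7]
contact_force: [1.0, 0.4, -2.6]
gripper_width: 0.15
```

Call:
{"fn": "drive_tool", "kwargs": {
  "plan": [
    [-0.9,0,0,0.001,0],
    [-0.9,0,0,0.001,0],
    [-0.9,0,0,0.001,0],
    [-0.9,0,0,0,0]
  ]
}}

```text
time_s: 17.55
position: [0.5301, 0.0335, 0.0504]
eef_rot: [180.0, -0.0, 82.7]
contact_force: [1.6, 1.5, -2.2]
gripper_width: 0.155
```

Call:
{"fn": "drive_tool", "kwargs": {
  "plan": [
    [-0.9,0,0,0.001,0],
    [-0.9,0,0,0.001,0],
    [-0.9,0,0,0.001,0],
    [-0.9,0,0,0,0]
  ]
}}

```text
time_s: 17.95
position: [0.5301, 0.0335, 0.0474]
eef_rot: [180.0, -0.0, 82.7]
contact_force: [3.4, 1.9, -1.5]
gripper_width: 0.153
```

Call:
{"fn": "drive_tool", "kwargs": {
  "plan": [
    [-0.9,0.0003,0.0005,0,0],
    [-0.9,0,0,0.001,0],
    [-0.9,0,0,0.001,0],
    [-0.9,0,0,0,0]
  ]
}}

```text
time_s: 18.35
position: [0.5302, 0.0335, 0.0452]
eef_rot: [-180.0, -0.0, 82.7]
contact_force: [2.5, 2.7, -3.0]
gripper_width: 0.155
```

Call:
{"fn": "drive_tool", "kwargs": {
  "plan": [
    [-0.9,0,0,0.0007,0],
    [-0.9,0,0,0.0005,0],
    [-0.9,0,0,0,0]
  ]
}}

```text
time_s: 18.65
position: [0.5303, 0.0336, 0.0442]
eef_rot: [180.0, 0.0, 82.7]
contact_force: [2.6, 2.7, -0.9]
gripper_width: 0.153
```

Call:
{"fn": "drive_tool", "kwargs": {
  "plan": [
    [-0.9,0,0,0.0005,0],
    [-0.9,0,0,0.0003,0],
    [-0.9,0,0,0,0]
  ]
}}

```text
time_s: 18.95
position: [0.5303, 0.0335, 0.0442]
eef_rot: [180.0, 0.0, 82.7]
contact_force: [-1.0, 1.4, 8.8]
gripper_width: 0.148
```

Call:
{"fn": "drive_tool", "kwargs": {
  "plan": [
    [-0.9,0,0,-0.0004,0],
    [-0.5,0,0,0,0],
    [-0.2,0,0,0,0],
    [-0.2,0,0,0,0],
    [-0.1,0,0,-0.01,0],
    [-0.1,0,0,-0.03,0],
    [-0.1,0,0,-0.03,0],
    [-0.1,0,0,-0.03,0]
  ]
}}

```text
time_s: 19.75
position: [0.5298, 0.0336, 0.1451]
eef_rot: [-180.0, -0.0, 82.7]
contact_force: [0.0, -0.4, -0.7]
gripper_width: 0.451
```

Call:
{"fn": "drive_tool", "kwargs": {
  "plan": [
    [-1,0,0,-0.02,0],
    [-1,-0.04,-0.02,0,0],
    [-1,-0.04,-0.02,0,0],
    [-1,-0.04,-0.02,0,0],
    [-1,-0.04,-0.02,0,0],
    [-1,0,0,0,0],
    [-1,0,0,0,0],
    [-1,0,0,0,0]
  ]
}}

```text
time_s: 20.55
position: [0.4313, -0.1143, 0.1643]
eef_rot: [179.9, -0.0, 82.8]
contact_force: [0.0, 1.2, 0.1]
gripper_width: -0.004
```

```bash
python3 snap.py 12; python3 - <<'E'
from fit import *
b=cv2.imread('pics/side12.png')[:,:,::-1];crop(b,270,140,350,240,'pics/s12.png',6)
b=cv2.imread('pics/top12.png')[:,:,::-1];crop(b,230,170,370,260,'pics/t12.png',5)
E
```

```text
20.6 [ 0.4315 -0.1139  0.1642] [ 1.7994e+02 -2.0000e-02  8.2850e+01] [ 0.4 -0.5  0.1] -0.0
20.65 [ 0.4315 -0.1136  0.1641] [ 1.7995e+02 -3.0000e-02  8.2890e+01] [ 0.2  0.5 -0.4] 0.001
```

View pics/s12.png

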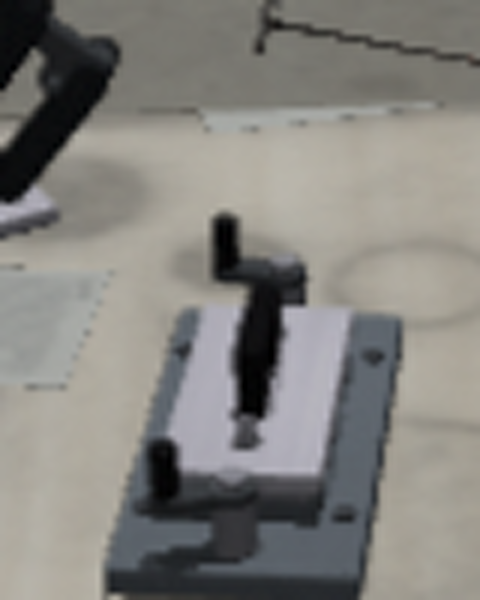

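View pics/t12.png

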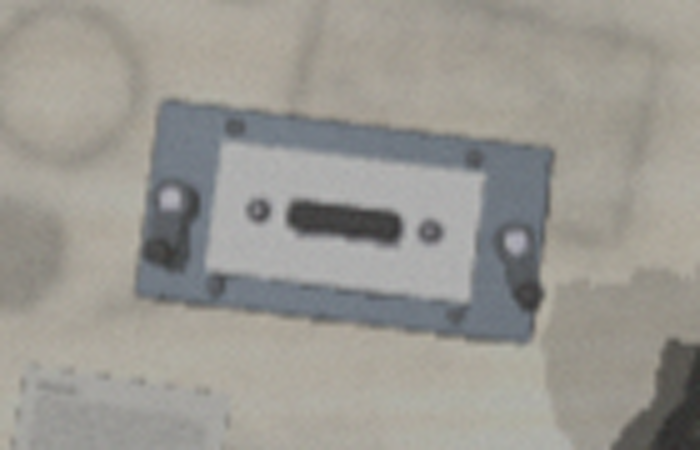

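Call:
{"fn": "drive_tool", "kwargs": {
  "plan": [
    [-1,0.017,0.027,0,0],
    [-1,0.016,0.028,0,0],
    [-1,0,0,0.03,0],
    [-1,0,0,0.03,0],
    [-1,0,0,0.03,0],
    [-1,0,0,0.015,0],
    [-1,0,0,0.005,0],
    [-1,0,0,0,0]
  ]
}}

```text
time_s: 21.45
position: [0.4896, -0.0884, 0.0537]
eef_rot: [-180.0, -0.0, 82.8]
contact_force: [-1.0, -0.6, 0.2]
gripper_width: -0.005
```

```bash
python3 snap.py 13; python3 - <<'E'
from fit import *
b=cv2.imread('pics/side13.png')[:,:,::-1];crop(b,270,160,350,250,'pics/s13.png',7)
s=ctrl.get_state(); p=s['position'][:2]-[.5302,.0338]; a=np.radians(-7.32)
print('rel axis R',p@[np.cos(a),np.sin(a)],p@[-np.sin(a),np.cos(a)]+.084)
P=cv2.imread('pics/side12.png')[:,:,::-1]
for z in (.024,.026,.028,.030,.032): print(z,fit('side',P,[.5318,.0352,-.128],'plate',z=z,pad=1))
E
```

```text
21.5 [ 0.4902 -0.0887  0.0544] [ 1.7994e+02 -1.0000e-02  8.2780e+01] [0.6 0.7 0.8] 0.002
21.55 [ 0.4905 -0.089   0.0548] [179.89   0.    82.75] [0.5 0.  0.8] 0.002
rel axis R -0.023745169586911457 -0.04290860745263396
0.024 (array([ 0.53183703,  0.04281747, -0.12565031]), np.float64(626.3275701650734))
0.026 (array([ 0.5319293 ,  0.03943479, -0.12586891]), np.float64(600.9420549999337))
0.028 (array([ 0.53207631,  0.0362169 , -0.12760342]), np.float64(598.1211707209956))
0.03 (array([ 0.53190611,  0.03294473, -0.12621523]), np.float64(614.2690816155225))
0.032 (array([ 0.53185978,  0.02980466, -0.11947263]), np.float64(598.1319099406768))
```

View pics/s13.png

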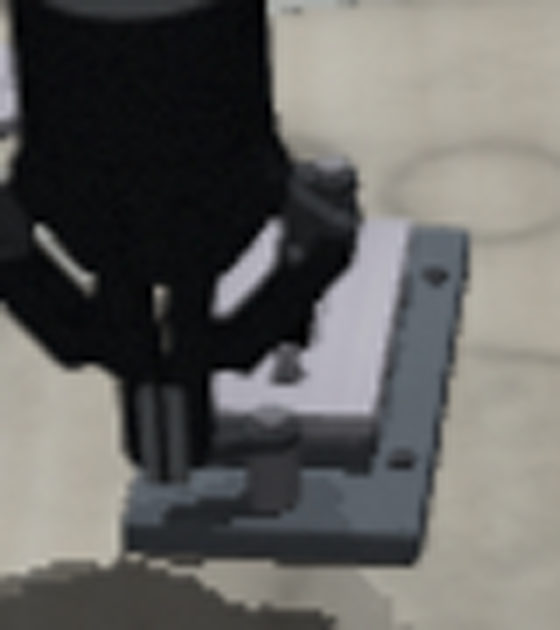

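Call:
{"fn": "drive_tool", "kwargs": {
  "plan": [
    [-1,0.005,0,0.004,0],
    [-1,0.008,0,0,0],
    [-1,0.006,0,0,0],
    [-1,0.006,0,0,0],
    [-1,0,0,0,0]
  ]
}}

```text
time_s: 22.05
position: [0.4926, -0.0632, 0.0499]
eef_rot: [180.0, -0.0, 82.8]
contact_force: [0.0, 0.5, -0.5]
gripper_width: 0.001
```

Call:
{"fn": "drive_tool", "kwargs": {
  "plan": [
    [-1,0.006,0,0,0],
    [-1,0.006,0,0,0],
    [-1,0.006,0,0,0],
    [-1,0,0,0,0],
    [-1,0,0,0,0]
  ]
}}

```text
time_s: 22.55
position: [0.4948, -0.0461, 0.0497]
eef_rot: [-180.0, -0.0, 82.8]
contact_force: [-0.3, -0.3, 0.3]
gripper_width: 0.002
```

```bash
python3 snap.py 14; python3 - <<'E'
from fit import *
b=cv2.imread('pics/side14.png')[:,:,::-1];crop(b,270,160,350,250,'pics/s14.png',7)
s=ctrl.get_state(); p=s['position'][:2]-[.5302,.0338]; a=np.radians(-7.32)
print('rel axis R',p@[np.cos(a),np.sin(a)],p@[-np.sin(a),np.cos(a)]+.084)
E
```

```text
22.6 [ 0.4947 -0.0463  0.0497] [-1.7999e+02 -2.0000e-02  8.2750e+01] [ 1.2 -0.3 -0.6] -0.003
22.65 [ 0.4946 -0.0465  0.0496] [-1.7998e+02 -1.0000e-02  8.2730e+01] [0.6 0.2 0.1] 0.0
rel axis R -0.02507560375762617 -0.00021727017467303156
```

View pics/s14.png

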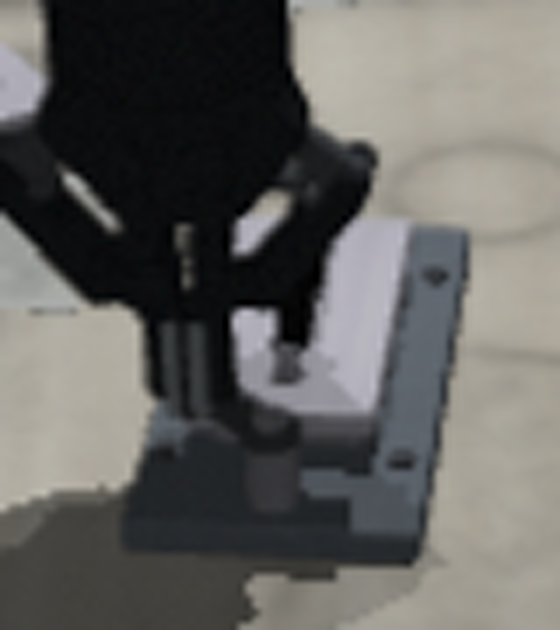

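Call:
{"fn": "drive_tool", "kwargs": {
  "plan": [
    [-1,0.006,0,0,0],
    [-1,0,0,0,0],
    [-1,-0.003,-0.01,0,0],
    [-1,0.0,-0.005,0,0],
    [-1,0.02,0,0,0],
    [-1,0,0,0,0],
    [-1,0,0,0,0]
  ]
}}

```text
time_s: 23.35
position: [0.4824, -0.0219, 0.0497]
eef_rot: [-180.0, 0.0, 82.8]
contact_force: [-0.4, -0.8, 0.6]
gripper_width: 0.001
```

```bash
cat > rel.py <<'E'
import sys
from fit import *
k=sys.argv[1]
b=cv2.imread(f'pics/side{k}.png')[:,:,::-1];crop(b,270,150,350,240,f'pics/s{k}.png',7)
s=ctrl.get_state(); p=s['position'][:2]-[.5302,.0338]; a=np.radians(-7.32)
x,y=p@[np.cos(a),np.sin(a)],p@[-np.sin(a),np.cos(a)]
print('press xy',round(x,4),round(y,4),'relR',round(y+.084,4),'relL',round(y-.084,4))
E
python3 snap.py 15; python3 rel.py 15
```

```text
23.4 [ 0.4824 -0.0224  0.0497] [-1.7998e+02  3.0000e-02  8.2740e+01] [ 0.2 -0.4  1. ] 0.0
23.45 [ 0.4825 -0.0227  0.0496] [-1.7998e+02  3.0000e-02  8.2700e+01] [-0.3  0.  -0.8] 0.0
press xy -0.0401 -0.0621 relR 0.0219 relL -0.1461
```

View pics/s15.png

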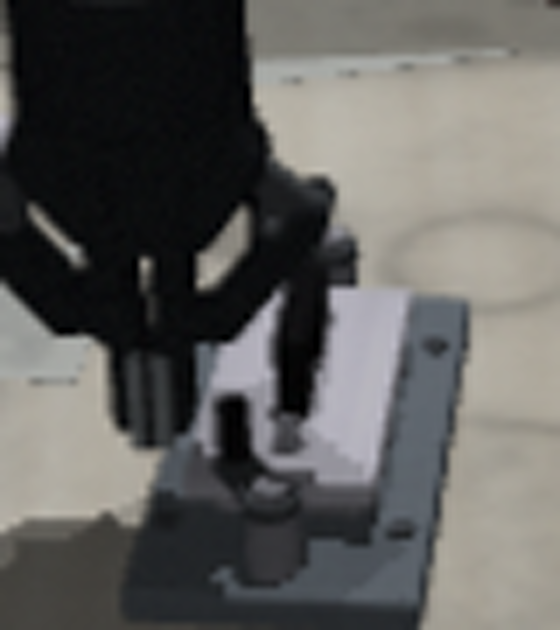

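Call:
{"fn": "drive_tool", "kwargs": {
  "plan": [
    [-1,0.002,0.006,0,0],
    [-1,0,0.006,0,0],
    [-1,0,0.006,0,0],
    [-1,0,0.004,0,0],
    [-1,0,0,0,0],
    [-1,0,0,0,0]
  ]
}}

```text
time_s: 24.05
position: [0.5047, -0.0228, 0.0496]
eef_rot: [-180.0, 0.0, 82.7]
contact_force: [-2.9, 2.1, 1.4]
gripper_width: -0.002
```

```bash
python3 snap.py 16; python3 rel.py 16
```

```text
24.1 [ 0.5047 -0.0228  0.0496] [-179.97    0.     82.72] [-2.1  1.6 -0.5] 0.001
24.15 [ 0.5047 -0.0228  0.0496] [-1.7998e+02  1.0000e-02  8.2720e+01] [-2.5  1.2  0. ] -0.004
press xy -0.0181 -0.0594 relR 0.0246 relL -0.1434
```

View pics/s16.png

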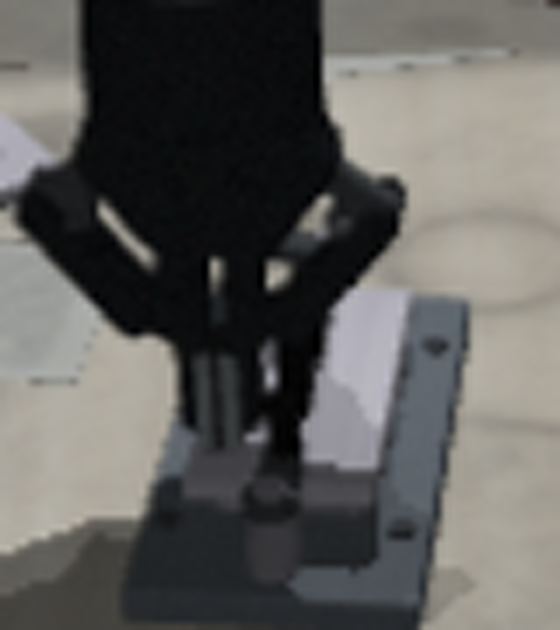

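Call:
{"fn": "drive_tool", "kwargs": {
  "plan": [
    [-1,0,0.001,0,0],
    [-1,0,0,0,0],
    [-1,0,0,0,0]
  ]
}}

```text
time_s: 24.45
position: [0.5049, -0.0228, 0.0495]
eef_rot: [-179.9, 0.0, 82.7]
contact_force: [-4.2, 3.0, 1.8]
gripper_width: -0.001
```

Call:
{"fn": "drive_tool", "kwargs": {
  "plan": [
    [-1,0,-0.02,0,0],
    [-1,0,0,-0.03,0],
    [-1,0,0,-0.03,0],
    [-1,0.045,0.003,0,0],
    [-1,0.045,0.003,0,0],
    [-1,0.045,0.003,0,0],
    [-1,0.044,0.003,0,0],
    [-1,0,0,0,0]
  ]
}}

```text
time_s: 25.25
position: [0.5223, 0.1642, 0.1115]
eef_rot: [179.8, -0.4, 83.2]
contact_force: [0.4, -0.5, 0.6]
gripper_width: 0.0
```

```bash
python3 snap.py 17; python3 rel.py 17; python3 - <<'E'
from fit import *
b=cv2.imread('pics/top17.png')[:,:,::-1];crop(b,200,160,360,260,'pics/t17.png',5)
E
```

```text
25.3 [0.5218 0.1602 0.1107] [179.83  -0.19  83.07] [-0.3 -0.5 -0.1] 0.001
25.35 [0.5215 0.1571 0.1101] [ 1.799e+02 -4.000e-02  8.288e+01] [ 0.  -1.3 -0.4] 0.005
press xy -0.0244 0.1212 relR 0.2052 relL 0.0372
```

View pics/t17.png

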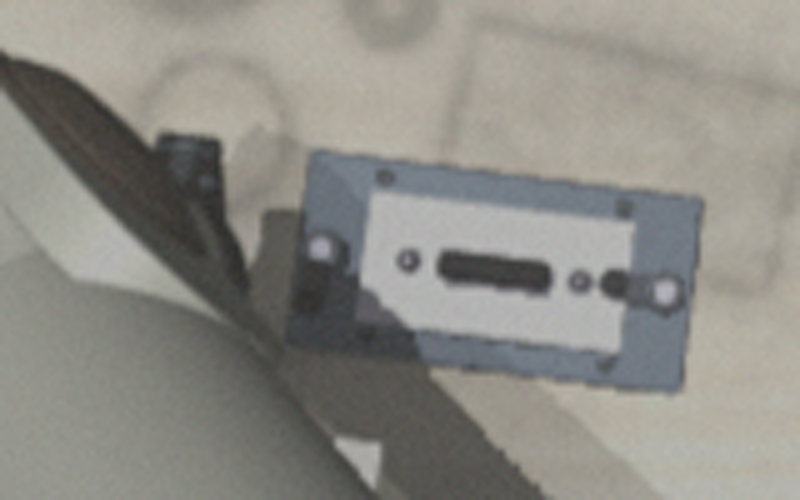

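View pics/s17.png

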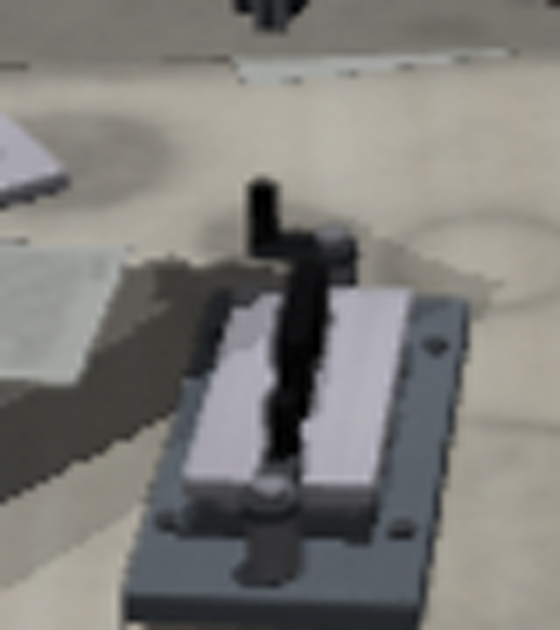

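Call:
{"fn": "drive_tool", "kwargs": {
  "plan": [
    [-1,0,0,0.02,0],
    [-1,0,0,0.01,0],
    [-1,0,0,0,0],
    [-1,0,0,0,0]
  ]
}}

```text
time_s: 25.75
position: [0.5208, 0.1546, 0.0797]
eef_rot: [-180.0, 0.0, 82.6]
contact_force: [-0.4, -0.3, 0.3]
gripper_width: 0.002
```

```bash
python3 rel.py 17; python3 -c "
from h import *; print(ctrl.get_state()['position'])"
```

```text
press xy -0.0247 0.1186 relR 0.2026 relL 0.0346
[0.52079023 0.1546185  0.07972516]
```

Call:
{"fn": "drive_tool", "kwargs": {
  "plan": [
    [-1,0,0,0.02,0],
    [-1,0,0,0.01,0],
    [-1,0,0,0,0],
    [-1,-0.006,0,0,0],
    [-1,-0.006,0,0,0],
    [-1,-0.006,0,0,0],
    [-1,-0.006,0,0,0],
    [-1,0,0,0,0]
  ]
}}

```text
time_s: 26.55
position: [0.5178, 0.1304, 0.0499]
eef_rot: [180.0, 0.0, 82.6]
contact_force: [1.3, -0.3, -0.3]
gripper_width: 0.002
```

Call:
{"fn": "drive_tool", "kwargs": {
  "plan": [
    [-1,-0.006,0,0,0],
    [-1,-0.006,0,0,0],
    [-1,-0.004,0,0,0],
    [-1,0,0,0,0],
    [-1,0.003,-0.01,0,0],
    [-1,0,-0.006,0,0],
    [-1,0,0,0,0],
    [-1,0,0,0,0]
  ]
}}

```text
time_s: 27.35
position: [0.4997, 0.1211, 0.0497]
eef_rot: [-180.0, 0.0, 82.8]
contact_force: [-0.1, 0.0, 0.1]
gripper_width: 0.001
```

```bash
python3 snap.py 18; python3 rel.py 18; python3 - <<'E'
from fit import *
b=cv2.imread('pics/top18.png')[:,:,::-1];crop(b,200,160,360,260,'pics/t18.png',5)
E
```

```text
27.4 [0.5001 0.1211 0.0498] [1.7999e+02 1.0000e-02 8.2750e+01] [ 0.7  0.7 -0.3] -0.0
27.45 [0.5003 0.121  0.0498] [179.98   0.    82.73] [ 0.   0.5 -0.2] -0.005
press xy -0.0408 0.0827 relR 0.1667 relL -0.0013
```

View pics/s18.png

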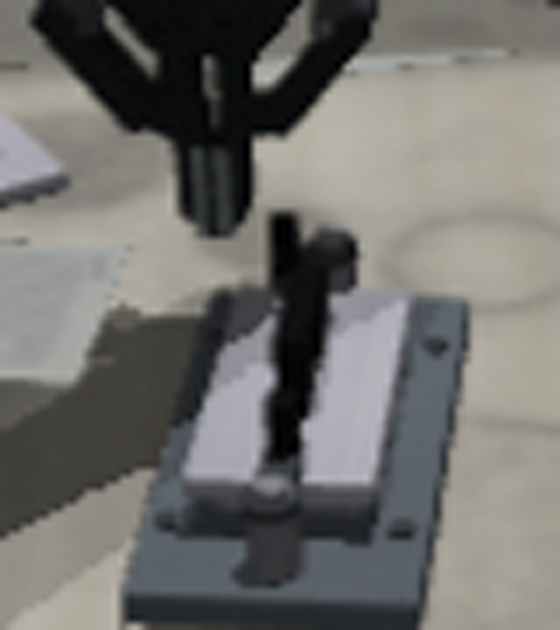

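Call:
{"fn": "drive_tool", "kwargs": {
  "plan": [
    [-1,-0.012,0,0,0],
    [-1,-0.011,0,0,0],
    [-1,0,0,0,0],
    [-1,0,0.006,0,0],
    [-1,0,0.006,0,0],
    [-1,0,0.006,0,0],
    [-1,0,0.004,0,0],
    [-1,0,0,0,0]
  ]
}}

```text
time_s: 28.25
position: [0.5198, 0.0958, 0.0497]
eef_rot: [180.0, -0.1, 82.7]
contact_force: [0.5, -0.1, 0.1]
gripper_width: -0.002
```

```bash
python3 rel.py 18
```

```text
press xy -0.0182 0.0602 relR 0.1442 relL -0.0238
```

Call:
{"fn": "drive_tool", "kwargs": {
  "plan": [
    [-1,0,0.001,0,0],
    [-1,0,0,0,0],
    [-1,0,0,0,0]
  ]
}}

```text
time_s: 28.55
position: [0.5201, 0.0959, 0.0498]
eef_rot: [180.0, -0.0, 82.8]
contact_force: [-1.5, 0.8, -0.3]
gripper_width: -0.001
```

Call:
{"fn": "drive_tool", "kwargs": {
  "plan": [
    [-1,0,0.001,0,0],
    [-1,0,0,0,0],
    [-1,0,0,0,0]
  ]
}}

```text
time_s: 28.85
position: [0.5204, 0.0957, 0.0497]
eef_rot: [-180.0, -0.0, 82.8]
contact_force: [-4.2, 3.1, 1.4]
gripper_width: 0.002
```

Call:
{"fn": "drive_tool", "kwargs": {
  "plan": [
    [-1,0,0.001,0,0],
    [-1,0,0,0,0],
    [-1,0,0,0,0]
  ]
}}

```text
time_s: 29.15
position: [0.5206, 0.0956, 0.0496]
eef_rot: [-179.9, 0.0, 82.8]
contact_force: [-5.5, 2.2, 3.3]
gripper_width: -0.004
```

At the stop. I'll retreat and look.

Call:
{"fn": "drive_tool", "kwargs": {
  "plan": [
    [-1,0,-0.015,0,0],
    [-1,0,-0.01,0,0],
    [-1,0,0,-0.04,0],
    [-1,0,0,-0.04,0],
    [-1,-0.04,-0.03,-0.01,0],
    [-1,-0.04,-0.03,0,0],
    [-1,-0.04,-0.03,0,0],
    [-1,-0.04,-0.03,0,0]
  ]
}}

```text
time_s: 29.95
position: [0.3575, -0.0463, 0.1396]
eef_rot: [179.9, 0.1, 82.7]
contact_force: [-0.7, -0.8, 0.7]
gripper_width: 0.002
```

Call:
{"fn": "drive_tool", "kwargs": {
  "plan": [
    [-1,-0.04,0,0,0],
    [-1,-0.04,0,0,0],
    [-1,0,0,0,0],
    [-1,0,0,0,0]
  ]
}}

```text
time_s: 30.35
position: [0.3486, -0.1251, 0.1398]
eef_rot: [179.9, 0.0, 82.5]
contact_force: [-0.1, 0.9, 0.1]
gripper_width: 0.0
```

```bash
python3 snap.py 19; python3 rel.py 19; python3 - <<'E'
from fit import *
b=cv2.imread('pics/top19.png')[:,:,::-1];crop(b,220,100,370,250,'pics/t19.png',4)
E
```

```text
30.4 [ 0.3487 -0.1239  0.1397] [1.7996e+02 2.0000e-02 8.2680e+01] [ 0.2  0.4 -0.3] 0.002
30.45 [ 0.3488 -0.1233  0.1397] [179.97   0.    82.79] [-0.5 -0.2  0.1] 0.002
press xy -0.1599 -0.1789 relR -0.0949 relL -0.2629
```

View pics/t19.png

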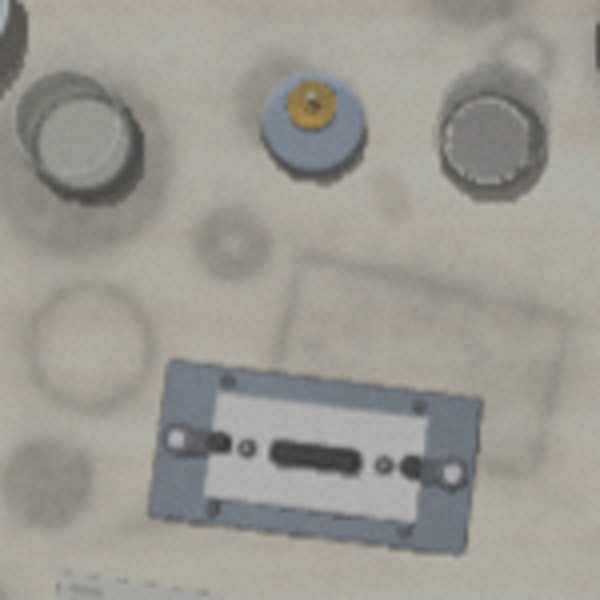

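View pics/s19.png

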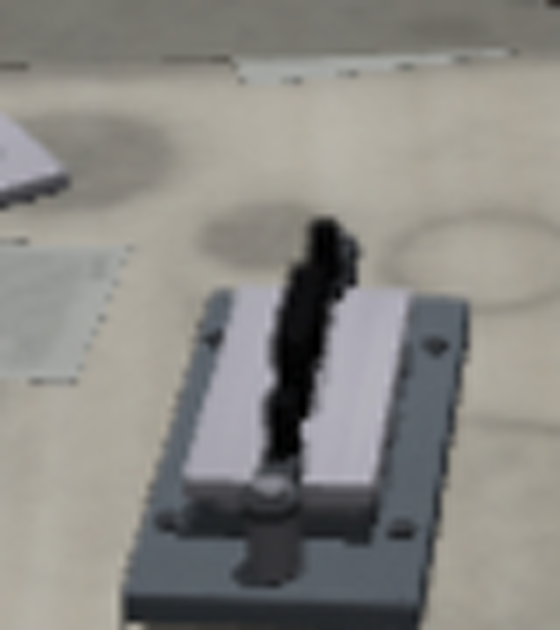

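```bash
python3 - <<'E'
from fit import *
a=cv2.imread('pics/top0.png',0)[100:165,210:370].astype(float);b=cv2.imread('pics/top19.png',0)[100:165,210:370].astype(float)
d=cv2.GaussianBlur(np.abs(a-b),(5,5),0); print('glass diff',d.max(),d.mean())
s=ctrl.get_state();print(s['time_s'])
print(ctrl.finish_job())
E
```

```text
glass diff 4.5859375 2.9101693960336537
30.45
the job is handed in; nothing more can be done
None
```

The job is done and was handed in at 30.45 s of the 64 s. `finish_job` reported no verdict.

- **Cassette:** I laid it in the pocket. It met the floor at the expected height (contact 10.5 N), and the pictures show it square between the lands.
- **Cover plate:** I took the farthest of the three look-alikes, at about (0.53, 0.256) m, and lowered it level onto both pins. Side forces on the pins stayed at about 4 N or less, and it seated with 8.8 N upward at the expected height. It was released in place, with both pins standing through the holes.
- **Latches:** I pushed both to their stops, at 5 to 6 N where they stopped moving. The last pictures show both arms along the pin line over the plate ends.
- **Glassware:** It is unmoved; the top view before and after differs only by image noise.
- **Robot:** It ended clear of everything.

**Disagreements in the checks:**
- The two cameras disagreed by 2 to 3 mm on absolute positions. I used the average and confirmed it by measuring the plate against the press in the side picture.
- The picture fit of the seated plate's height did not settle it, as several heights fitted about equally well. I judged the seating from the contact height and force, and from the plate's position in the fit, which matched the press at 28 mm.

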